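# Brush out a cylinder bore down to its piston

## Task

Scrub out the bore of the cylinder barrel that is clamped in the tilting vice, using the large bore brush from its pot: make three full strokes, each pushed down until the brush end just presses on the piston that is still inside and then drawn back up until about half of the bristle head stands out of the mouth. Be gentle, so that the piston is not driven down the bore; then stand the brush back upright in its own pot, bristles down, let go of it, and leave everything else on the bench where it is.

Things in the scene. Friction and masses are not known exactly. Their poses are not given: they have to be found in the camera images.
- brush: large bore brush, 180 mm long, about 160 g: round wooden handle 26 mm in diameter from 100 to 180 mm above its bristle end, steel shank 8 mm, tan bristle head 51 mm in diameter on the lowest 50 mm. Origin: centre of the flat bristle end; z up along the brush to the handle. Stands bristles down in pot. Its side bristles give way up to 5 mm and drag in the bore with 2 to 3 N against each stroke
- brush_tip (a point): centre of the flat bristle end of the large brush (the brush's origin). The end bristles are 34 mm wide where they press; they take about 2.5 N before they give, then 0.8 N more per mm, over 6 mm
- brush_grip (a point): on the axis of the large brush at mid-handle, 140 mm from its bristle end; the handle ends 40 mm above this point
- pot: the larger steel pot, fixed, round, 74 mm tall, outer diameter 66 mm flaring to 72 mm at the rim, inner diameter 61 mm, inner floor 6 mm above the bench. Origin: centre of its underside on the bench; z up. It is the large brush's pot.
- barrel: square aluminium cylinder barrel, 66 x 66 x 145 mm, held fixed in the vice, leaning 20 degrees from upright. Origin: centre of its lower end; z runs up along the bore to the open mouth at z = 145 mm. In the bore is a piston, its rod removed, held by friction: its flat crown lies at an unknown depth, 65 to 108 mm below the mouth (nothing reports it); a push of over about 16 N drives it down
- bore_mouth (a point): centre of the open mouth of the round bore, 50 mm in diameter with a 2 mm chamfer; its z axis runs out of the bore along the bore's axis, 20 degrees from vertical
- vise: blue tilting vice on a swivel base, fixed, base 170 mm across, jaws reaching 50 mm up the barrel. Origin: on the bench, 58 mm below the centre of the barrel's lower end; the barrel leans toward the vice's -x; the screw and its 120 mm crossbar (up to 150 mm above the bench) are on its +x side, out to 170 mm
- small_brush: a smaller bore brush, too thin for this bore: 170 mm long, bristles 30 mm in diameter, handle 22 mm in diameter; stands in small_pot; leave it. Origin: centre of its bristle end; z up the brush
- small_pot: the smaller steel pot, fixed, 66 mm tall, 50 mm in diameter at the rim; origin: centre of its underside
- front_cap: dark square cylinder end cap lying loose, 66 x 66 x 36 mm; leave it. Origin: centre of its underside
- hub: steel hub flange lying loose, 62 mm in diameter, 36 mm tall; leave it. Origin: centre of its underside
- pulley: toothed belt pulley lying loose, 80 mm in diameter, 40 mm tall; leave it. Origin: centre of its underside
- hex_key: T-handled hex key lying loose, 170 mm long, black handle 90 mm wide and 22 mm tall; leave it. Origin: under the handle; x along the shaft to its tip
- grease_jar: white plastic jar with black lid, 72 mm in diameter, 75 mm tall; leave it. Origin: centre of its underside
- foam_block: light green foam block, 130 x 100 x 85 mm; leave it. Origin: centre of its underside
Things that resemble listed ones, but are neither listed nor needed, are in the scene too. What is shaped like the brush but green, orange or purple is not meant.

How it is judged:
By the outcome, as a careful person would: the job done as asked, in the order asked, and still so for the second after the job is handed in, with the robot touching nothing.
It also fails if it takes over 67 s, if anything falls off the work surface, if the arm or the gripper's body presses on something with over 40 N, if the wrist force passes 120 N, or if a joint passes its speed limit or range.

## Robot

A 6-joint arm with a two-finger parallel gripper is mounted at the origin on the work surface. World frame = base frame: x ahead of the robot, y to its left, z up, the work surface at z = 0. Lengths are in m, angles in rad, forces in N, time in s.
With the tool pointing down it reaches from about 0.3 to 0.775 m from the base axis. Payload 14.6 kg.
Tool frame: the origin (TCP) lies between the finger pads; the fingertips stand 19 mm ahead of it and the grasp point (between the pads) is the TCP; z points along the fingers, y is the direction in which the jaws open and shut (so a half turn about z gives the same grasp; the last joint's range is limited). The gripper opens to 94 mm and grips with 3 to 60 N. Pads are 16 mm wide; open, the fingers measure 119 mm over their backs; the gripper's body (75 mm by 177 mm) begins 78 mm behind the grasp point.
Start: joints at [-1.271, 0.3, 1.521, -0, 1.321, -0.067], TCP at [0.197, -0.513, 0.224] pointing down, gripper open.
Joint ranges: [-3.03, 3.03], [-0.79, 2.21], [0.23, 2.52], [-1.04, 4.18], [0, 3.07], [-2.55, 2.55]. Speed limits (rad/s): [2.22, 2.22, 2.57, 3.14, 3.14, 3.14].

## Interface

Orientations are given as [roll, pitch, yaw] about the fixed x, y, z axes, in that order (R = Rz(yaw) Ry(pitch) Rx(roll)).
In Python, from station import telemetry, vision, ctrl gives the robot as it stands. The module is installed in compiled form; this text tells all that it offers.
- The arm moves only by the shell command python3 -m creep 'ROWS' [FORCE]. ROWS is JSON, a list of rows, each a list of 3 entries, a list of its own where there are three numbers: the shift along the tool's x, y, z in units of 50 mm (1.0 is 50 mm), then the turn about the tool's z in units of 8 degrees (1.0 is 8 degrees), then the opening, from 0 (shut) to 1 (fully open). In form: [[[tx, ty, tz], twist, gripper], ...]. A call has 1 to 12 rows; each row is the pose to reach, as a shift and turn from the pose commanded when the call began, along the tool's axes at that moment; what a row does not reach only later rows make up. A row lasts 1/10 s, in which the tool goes at most 50 mm and 8.59 degrees, less where a joint would pass 70% of its speed; a pose out of reach is approached as far as the arm can. A call with a gripper value outside its range is refused whole. The fingers move at their own pace and stop on an object; FORCE is the grip in N (left out, the last holds). Time passes only in rows, so rows that repeat a pose let the fingers close. It gives the time, the measured TCP pose, the force and the opening at its end, in the units of the state.
- telemetry.get_obs(): the state, without advancing time (a new reading comes with each control period).
- vision.camera(name): name is "scene" or "side" or "wrist"; returns a dict with "img" (384x512x3 uint8, red, green, blue), "depth" (384x512 float32, m along the optical axis (not along the pixel's ray), 0 where there is no reading), "vertical_fov" (degrees; the focal length in pixels is half the picture's height over the tangent of half this angle, whatever the lens; pixels are square), "cx", "cy" (the principal point, pixels), "extrinsics" (4x4, takes a point from camera to world coordinates); the wrist camera has in their place "hand_eye" (4x4, takes a point from camera to tool coordinates, whose origin is the TCP and whose axes are the flange's). Camera axes: x right, y down, z forward; pixel columns grow to the right and rows downward; lengths in m; the calibration is good to about 2 mm. A picture is of the moment at which its call begins: read the wrist's pose just before it.
- ctrl.hand_in(): hands the job in, once; it reports no verdict.
The state is a dict: "time_s": time; "qpos": joint angles; "joint_vel": joint speeds; "tau": joint torques, N m; "ee_pos": TCP position; "eef_rot": TCP orientation; "force": force on the tool from outside, world axes, zero at the start; "moment": the same for the moment, N m; "grip_width": finger opening in m.
Only numpy, scipy, OpenCV 4.12 (cv2) and the standard library are available. Lean on these libraries where they do the work, as an engineer would, in place of code of your own. Each camera call takes 0.05 s, during which the arm holds its last target.

## Working session

There is one attempt and no reset: what is moved stays moved. The work goes in short steps, Python scripts to look and compute and a shell command to move; the robot and the scene stay as the last step left them, time stands still between calls to the robot, and variables do not carry over. Pictures are saved under pics/ and viewed, and the job is handed in when it is done.

```bash
ls; mkdir -p pics; python3 - <<'E'
from station import telemetry, vision
import cv2,numpy as np
print(telemetry.get_obs())
for n in ["scene","side","wrist"]:
    c=vision.camera(n); cv2.imwrite(f"pics/{n}0.png",c["img"][:,:,::-1]); np.savez(f"pics/{n}0.npz",**c)
    print(n,c["vertical_fov"],c["cx"],c["cy"],c.get("extrinsics",c.get("hand_eye")))
E
```

```text
pics
{'time_s': 0.0, 'qpos': array([-1.27060532e+00,  3.00458096e-01,  1.52155782e+00, -1.42803484e-05,
        1.32067342e+00, -6.66262868e-02]), 'joint_vel': array([-0.00090339, -0.00080825, -0.00071722, -0.00014833,  0.00182197,
       -0.00090354]), 'tau': array([ 1.34010730e-03, -5.31801724e+01, -3.52733302e+01,  7.09013594e-02,
        2.43357383e-02, -5.32563092e-05]), 'ee_pos': array([ 0.19716915, -0.5132021 ,  0.22390328]), 'eef_rot': array([-3.14049748e+00, -5.92124463e-05,  3.66820802e-01]), 'force': array([0.28845843, 0.2624377 , 0.50283556]), 'moment': array([ 0.05685744, -0.00957322, -0.02786412]), 'grip_width': 0.09417635193074589}
scene 43.07936562020974 254.86553454499966 183.25542878189668 [[ 0.42325172  0.7530289  -0.50379108  1.35582804]
 [ 0.90600301 -0.34928543  0.23907788 -0.40799424]
 [ 0.00406567 -0.55762636 -0.83008211  1.47380857]
 [ 0.          0.          0.          1.        ]]
side 48.111943013393144 253.94111607283972 183.4590693449259 [[-0.94166646 -0.25213634  0.22291601  0.28873603]
 [-0.33648098  0.71851996 -0.60869502  0.65067499]
 [-0.00669547 -0.64819468 -0.76144522  1.01452471]
 [ 0.          0.          0.          1.        ]]
wrist 69.78554713733182 254.8746891704612 197.83891480347827 [[-1.04525944e-04 -9.57536327e-01 -2.88312629e-01  8.48979651e-02]
 [ 9.99999507e-01 -3.84821439e-04  9.15515273e-04  4.82138233e-04]
 [-9.87588013e-04 -2.88312391e-01  9.57535895e-01 -1.60069057e-01]
 [ 0.00000000e+00  0.00000000e+00  0.00000000e+00  1.00000000e+00]]
```

View pics/scene0.png

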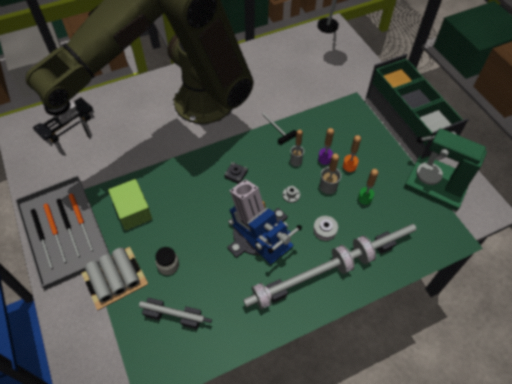

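View pics/side0.png

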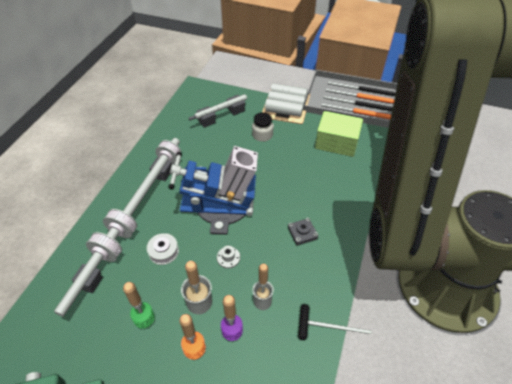

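View pics/wrist0.png

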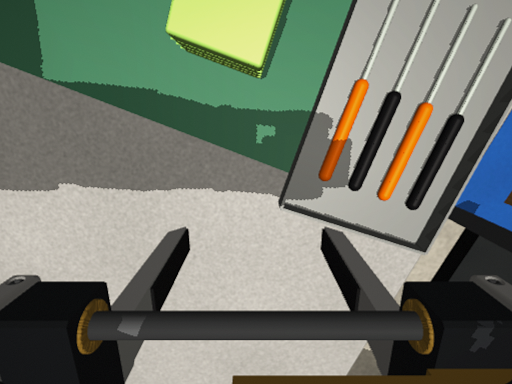

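Candidates in the scene view for "the brush": the wooden handle in the larger steel pot at about (333,170), the one in the small pot at (297,148), purple (327,148), orange (352,155) and green (369,185). By the description it is the one at (333,170). I'll check that in a close crop.

```bash
python3 - <<'E'
import cv2
a=cv2.imread("pics/scene0.png"); b=cv2.imread("pics/side0.png")
cv2.imwrite("pics/c1.png",cv2.resize(a[115:275,215:395],None,fx=4.4,fy=3.7,interpolation=cv2.INTER_CUBIC)[:592,:792]) if 0 else cv2.imwrite("pics/c1.png",cv2.resize(a[120:270,215:395],None,fx=4,fy=4,interpolation=cv2.INTER_CUBIC))
cv2.imwrite("pics/c2.png",cv2.resize(b[140:340,120:320],None,fx=3,fy=3,interpolation=cv2.INTER_CUBIC))
E
```

```text
(no output)
```

View pics/c1.png

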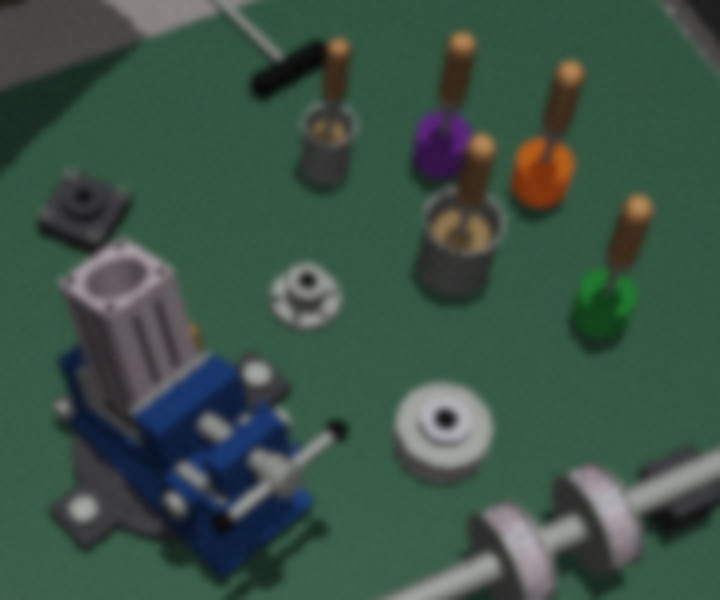

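View pics/c2.png

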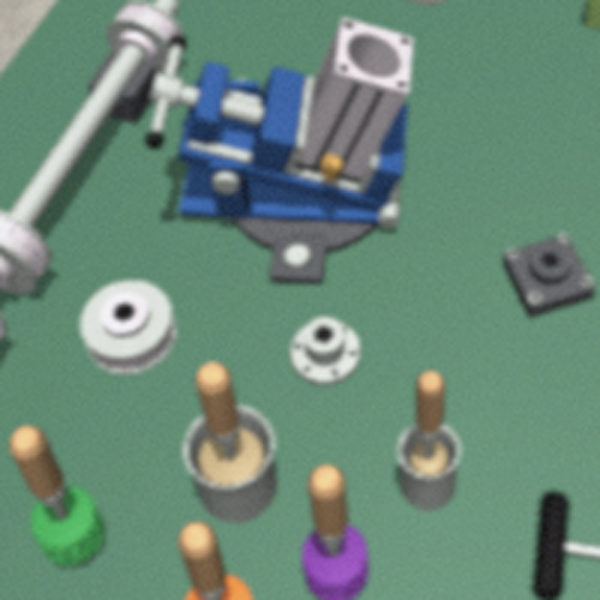

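The crops confirm it. The brush with tan bristles in the larger pot has its handle top at scene (335,156) and side (191,263). The bore mouth is at scene (244,190) and side (245,158). Next I'll measure these.

```bash
cat > h.py <<'E'
import numpy as np
def K(c): return 192/np.tan(np.radians(float(c["vertical_fov"])/2))
def ray(c,u,v,T=None):
    T=c["extrinsics"] if T is None else T; f=K(c)
    d=T[:3,:3]@np.array([(u-c["cx"])/f,(v-c["cy"])/f,1]); return T[:3,3],d
def tri(*rs):
    A=np.zeros((3,3));b=np.zeros(3)
    for o,d in rs:
        d=d/np.linalg.norm(d);P=np.eye(3)-np.outer(d,d);A+=P;b+=P@o
    x=np.linalg.solve(A,b); return x,[round(1e3*np.linalg.norm(np.cross(x-o,d/np.linalg.norm(d))),1) for o,d in rs]
def atz(c,u,v,z,T=None):
    o,d=ray(c,u,v,T); return o+d*(z-o[2])/d[2]
def cloud(c,T=None):
    T=c["extrinsics"] if T is None else T; f=K(c); D=c["depth"]
    v,u=np.mgrid[:384,:512]; P=np.stack([(u-c["cx"])/f*D,(v-c["cy"])/f*D,D],-1)
    return P@T[:3,:3].T+T[:3,3]
E
python3 - <<'E'
from h import *
s=np.load("pics/scene0.npz");d=np.load("pics/side0.npz")
S=lambda u,v:ray(s,215+u/4-.375,120+v/4-.375)
D=lambda u,v:ray(d,120+u/3-.33,140+v/3-.33)
for n,a,b in [("handle top",(482,145),(212,372)),("small top",(338,47),(430,382)),("mouth",(116,281),(374,55)),
 ("potrim",(463,221),(229,448))]:
    print(n,*tri(S(*a),D(*b)))
# barrel corners
for a in [(65,283),(122,240),(172,268),(112,318)]:
  for b in [(345,18),(412,37),(405,90),(335,75)]:
    x,r=tri(S(*a),D(*b))
    if max(r)<4: print(a,b,x.round(4),r)
for n,c in (("s",s),("d",d)):
    P=cloud(c); m,_=tri(S(116,281),D(374,55))
    q=P[(np.linalg.norm(P-m,axis=-1)<.045)&(P[...,2]>.165)&(c["depth"]>0)]
    # plane ransac
    rng=np.random.default_rng(0);best=None
    for _ in range(500):
        t=q[rng.choice(len(q),3,0)];nn=np.cross(t[1]-t[0],t[2]-t[0]);
        if np.linalg.norm(nn)<1e-6: continue
        nn/=np.linalg.norm(nn); 
        if abs(nn[2])<.85: continue
        i=abs((q-t[0])@nn)<.0025
        if best is None or i.sum()>best.sum(): best=i
    t=q[best];c0=t.mean(0);nn=np.linalg.svd(t-c0)[2][2];nn*=np.sign(nn[2])
    print(n,len(q),best.sum(),c0.round(4),nn.round(3),np.degrees(np.arccos(nn[2])),np.degrees(np.arctan2(nn[1],nn[0])))
    p=P[(np.hypot(P[...,0]-.5,P[...,1])<.0)]
E
```

```text
handle top [0.5858893  0.25103153 0.18471509] [np.float64(0.6), np.float64(0.6)]
small top [0.43455348 0.19843444 0.17250982] [np.float64(0.6), np.float64(0.6)]
mouth [ 0.58423938 -0.08176984  0.19098741] [np.float64(1.0), np.float64(1.0)]
potrim [0.58398927 0.25279434 0.07015669] [np.float64(0.6), np.float64(0.6)]
(65, 283) (412, 37) [ 0.5633 -0.1184  0.1843] [np.float64(2.8), np.float64(2.8)]
(122, 240) (405, 90) [ 0.5464 -0.0588  0.1832] [np.float64(0.2), np.float64(0.2)]
(172, 268) (335, 75) [ 0.6014 -0.039   0.2039] [np.float64(1.4), np.float64(1.4)]
(112, 318) (345, 18) [ 0.6207 -0.1028  0.2044] [np.float64(2.4), np.float64(2.4)]
s 411 140 [ 0.5835 -0.0815  0.1922] [-0.315 -0.147  0.938] 20.33682222646108 -154.96727747462822
d 546 225 [ 0.5838 -0.0799  0.1946] [-0.326 -0.115  0.938] 20.20454540080921 -160.4958430527857
```

```bash
python3 -m creep '[[[0.5,-0.3,-0.8],0,0.6],[[1.3,-0.7,-1.5],0,0.6],[[10.3,-5.3,-1.92],-0.3,0.6],[[10.3,-5.3,-1.92],-0.3,0.6],[[10.3,-5.3,-1.92],-0.3,0.6],[[10.3,-5.3,-1.92],-0.3,0.6],[[10.3,-5.3,-1.92],-0.3,0.6],[[10.3,-5.3,-1.92],-0.3,0.6],[[10.3,-5.3,-1.92],-0.3,0.6],[[10.3,-5.3,-1.92],-0.3,0.6],[[10.3,-5.3,-1.92],-0.3,0.6],[[10.3,-5.3,-1.92],-0.3,0.6]]' 25; python3 - <<'E'
from h import *
s=np.load("pics/scene0.npz")
for n,u,v in [("purple",462,45),("orange",570,72),("green",637,208)]:
    print(n,atz(s,215+u/4-.375,120+v/4-.375,.18).round(3))
E
```

```text
time_s: 1.35
ee_pos: [0.5764, -0.0879, 0.3199]
eef_rot: [-3.142, 0.0, 0.409]
force: [-0.7, -0.9, -0.2]
grip_width: 0.0567
purple [0.482 0.293 0.18 ]
orange [0.547 0.362 0.18 ]
green [0.692 0.336 0.18 ]
```

```bash
python3 -m creep '[[[0,0,0],0,0.6],[[0,0,0],0,0.6]]'; cat >> h.py <<'E'
from scipy.spatial.transform import Rotation as Ro
def snap(name,cam="wrist"):
    from station import telemetry,vision
    import cv2
    o=telemetry.get_obs(); c=vision.camera(cam); c=dict(c)
    if cam=="wrist":
        T=np.eye(4);T[:3,:3]=Ro.from_euler("xyz",o["eef_rot"]).as_matrix();T[:3,3]=o["ee_pos"]
        c["extrinsics"]=T@c["hand_eye"]
    cv2.imwrite(f"pics/{name}.png",c["img"][:,:,::-1]); np.savez(f"pics/{name}.npz",**c)
    print(o["time_s"],o["ee_pos"],o["eef_rot"],o["force"],o["grip_width"])
    return c
E
python3 -c "
from h import *
snap('w1')"
```

```text
time_s: 1.55
ee_pos: [0.5755, -0.0891, 0.3192]
eef_rot: [-3.141, 0.001, 0.41]
force: [-0.7, 0.1, 0.5]
grip_width: 0.0562
1.55 [ 0.57553301 -0.08913097  0.31915582] [-3.14097112e+00  1.09889896e-03  4.10430695e-01] [-0.74538501  0.14239351  0.45001124] 0.05619956222893457
```

View pics/w1.png

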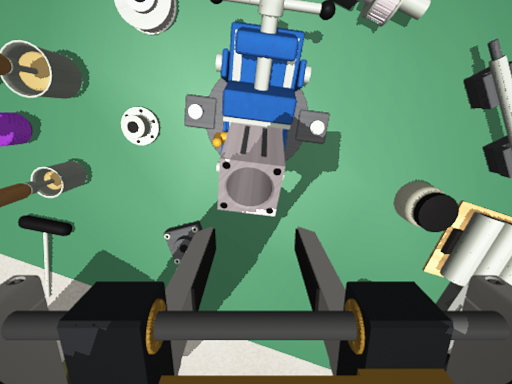

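The wrist view shows the mouth at (250,187), with the vice screw above it in the picture. I'll enlarge it and fit the mouth plane.

```bash
python3 - <<'E'
from h import *
import cv2
c=dict(np.load("pics/w1.npz"));P=cloud(c);D=c["depth"]
im=cv2.imread("pics/w1.png")
cv2.imwrite("pics/w1c.png",cv2.resize(im[140:230,200:310],None,fx=6,fy=6,interpolation=cv2.INTER_CUBIC))
m=(np.linalg.norm(P-np.array([.583,-.081,.193]),axis=-1)<.05)&(D>0)&(P[...,2]>.165)
q=P[m];uv=np.argwhere(m)
rng=np.random.default_rng(0);best=None
for _ in range(1000):
    t=q[rng.choice(len(q),3,0)];nn=np.cross(t[1]-t[0],t[2]-t[0])
    if np.linalg.norm(nn)<1e-6: continue
    nn/=np.linalg.norm(nn)
    if abs(nn[2])<.85: continue
    i=abs((q-t[0])@nn)<.002
    if best is None or i.sum()>best.sum(): best=i
t=q[best];c0=t.mean(0);nn=np.linalg.svd(t-c0)[2][2];nn*=np.sign(nn[2])
print(best.sum(),c0,nn,np.degrees([np.arccos(nn[2]),np.arctan2(nn[1],nn[0])]))
e1=np.cross([0,0,1.],nn);e1/=np.linalg.norm(e1);e2=np.cross(nn,e1)
xy=np.c_[(t-c0)@e1,(t-c0)@e2].astype(np.float32)
r=cv2.minAreaRect(xy);print(r); print("rect centre",c0+r[0][0]*e1+r[0][1]*e2)
for b in cv2.boxPoints(r): print((c0+b[0]*e1+b[1]*e2).round(4))
E
```

```text
1835 [ 0.58443702 -0.07855047  0.19491238] [-0.32842986 -0.09466976  0.93977203] [  19.98669362 -163.92039776]
((0.0002619512379169464, -0.003209080547094345), (0.06616649031639099, 0.06745936721563339), 0.13601496815681458)
rect centre [ 0.58161176 -0.07963747  0.19381551]
[ 0.6028 -0.039   0.2053]
[ 0.5419 -0.0567  0.1823]
[ 0.5604 -0.1203  0.1823]
[ 0.6213 -0.1025  0.2054]
```

View pics/w1c.png

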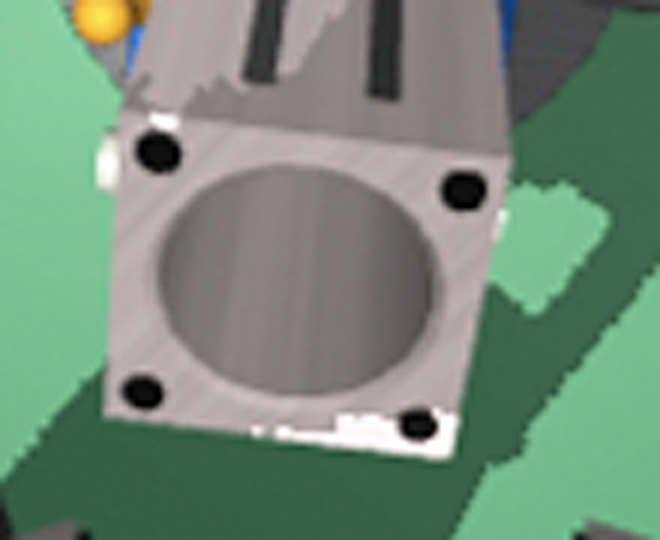

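```bash
python3 -m creep '[[[2.89,-6.18,0.4],0.92,0.6],[[2.89,-6.18,0.4],0.92,0.6],[[2.89,-6.18,0.4],0.92,0.6],[[2.89,-6.18,0.4],0.92,0.6],[[2.89,-6.18,0.4],0.92,0.6],[[2.89,-6.18,0.4],0.92,0.6],[[2.89,-6.18,0.4],0.92,0.6],[[2.89,-6.18,0.4],0.92,0.6],[[2.89,-6.18,0.4],0.92,0.6],[[2.89,-6.18,0.4],0.92,0.6]]'; python3 -c "
from h import *
snap('w2')"
```

```text
time_s: 2.6
ee_pos: [0.5855, 0.2494, 0.3003]
eef_rot: [3.141, -0.0, 0.278]
force: [0.1, -0.2, 0.2]
grip_width: 0.0561
2.6 [0.58548882 0.24935245 0.3003062 ] [ 3.14139052e+00 -4.08749557e-04  2.78230124e-01] [ 0.09409811 -0.16227151  0.1859519 ] 0.05612782760924523
```

View pics/w2.png

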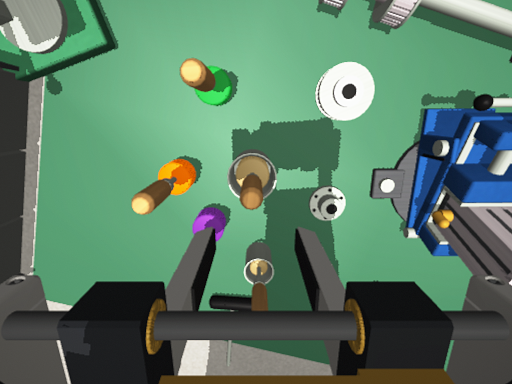

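The brush handle top is at (251,198) and the pot rim at (252,178). I'll fix their positions.

```bash
python3 - <<'E'
from h import *
c=dict(np.load("pics/w2.npz"));P=cloud(c)
print("top",atz(c,251,198,.186),"pot",atz(c,252.5,178.5,.074), P[198,251],P[205,252])
q=P[(np.hypot(P[...,0]-.585,P[...,1]-.252)<.02)&(P[...,2]>.11)&(c["depth"]>0)]
print(len(q),q.mean(0),q[:,2].max()); t=q[q[:,2]>.18];print(len(t),t.mean(0),t.min(0),t.max(0))
p=P[(np.hypot(P[...,0]-.585,P[...,1]-.252)<.05)&(abs(P[...,2]-.073)<.003)&(c["depth"]>0)]
print(len(p),p.min(0),p.max(0),(p.min(0)+p.max(0))/2)
E
```

```text
top [0.58671861 0.25314532 0.186     ] pot [0.58259552 0.25118161 0.074     ] [0.58692183 0.2531936  0.18669279] [0.57940111 0.25000451 0.18530303]
1053 [0.59446967 0.25533534 0.25786627] 0.4073277562426583
748 [0.59492024 0.25530444 0.29997071] [0.57289579 0.24124659 0.18002069] [0.6049839  0.26454591 0.40732776]
304 [0.55042193 0.21833492 0.07000327] [0.61955316 0.28879982 0.07540134] [0.58498754 0.25356737 0.0727023 ]
```

```bash
python3 -m creep '[[[0.03,-0.07,0.8],0,0.6],[[0.03,-0.07,1.6],0,0.6],[[0.03,-0.07,2.4],0,0.6],[[0.03,-0.07,2.9],0,0.6],[[0.03,-0.07,2.9],0,0.6],[[0.03,-0.07,2.9],0,0.6],[[0.03,-0.07,2.9],0,0.2],[[0.03,-0.07,2.9],0,0.2],[[0.03,-0.07,2.9],0,0.2],[[0.03,-0.07,2.9],0,0.2],[[0.03,-0.07,2.9],0,0.2]]' 8; python3 -c "
from h import *
snap('w3');snap('d3','side')"
```

```text
time_s: 3.75
ee_pos: [0.5858, 0.2549, 0.1552]
eef_rot: [3.141, -0.0, 0.28]
force: [0.4, -0.8, 1.3]
grip_width: 0.0258
3.75 [0.58576033 0.25494911 0.15519882] [ 3.14134025e+00 -4.39044824e-04  2.80333463e-01] [ 0.36918392 -0.83203508  1.31527788] 0.025780692263107682
3.8 [0.58575965 0.25490707 0.15511498] [ 3.14132840e+00 -3.17542119e-04  2.80269588e-01] [-0.30534405 -1.60370923  0.70938098] 0.025640580183020907
```

View pics/w3.png

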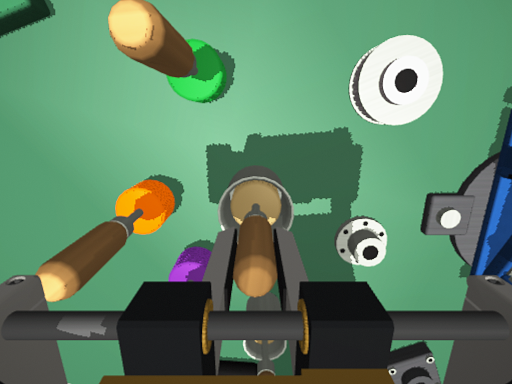

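View pics/d3.png

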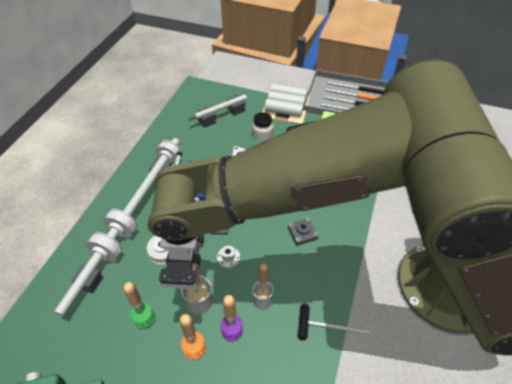

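```bash
python3 -m creep '[[[0,0,-0.3],0,0.2],[[0,0,-0.58],0,0.2],[[-0.15,0,-0.58],0,0.2],[[-0.3,0,-0.58],0,0.2],[[-0.45,0,-0.58],0,0.2],[[-0.6,0,-0.58],0,0.2],[[-0.75,0,-0.58],0,0.2],[[-0.85,0,-0.58],0,0.2],[[-0.93,0,-0.58],0,0.2],[[-0.93,0,-0.58],0,0.2]]'; python3 -c "
from h import *
snap('w4');snap('d4','side');snap('s4','scene')"
```

```text
time_s: 4.85
ee_pos: [0.5406, 0.242, 0.1839]
eef_rot: [3.142, 0.0, 0.28]
force: [1.4, 0.6, -1.4]
grip_width: 0.0258
4.85 [0.54059736 0.24201658 0.18389723] [3.14153276e+00 2.26495824e-04 2.80318480e-01] [ 1.37657983  0.5709072  -1.355908  ] 0.02579221350737694
4.9 [0.5408419  0.24210502 0.18392413] [3.14157249e+00 1.58054616e-04 2.80302534e-01] [ 0.95666082 -0.16679885 -1.1645835 ] 0.02596376348851117
4.95 [0.54098151 0.24210368 0.18391103] [3.14156565e+00 1.85805238e-04 2.80216740e-01] [ 1.37903304 -0.00950439 -1.650406  ] 0.025477849925694657
```

View pics/w4.png

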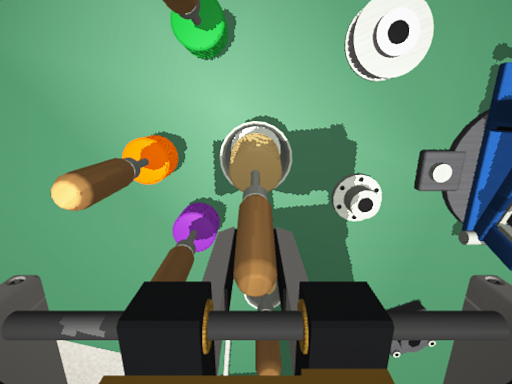

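View pics/s4.png

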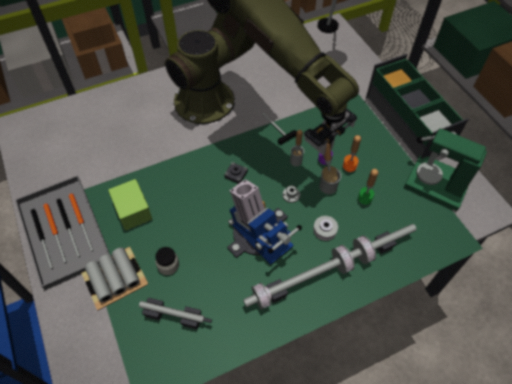

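The brush now leans in the pot: the handle/shank joint is at about (256,190) and the handle top is near (256,285). I'll fit the tilt angle from this.

```bash
python3 - <<'E'
from h import *
import cv2
c=dict(np.load("pics/w4.npz"));H=np.linalg.inv(c["hand_eye"]);f=K(c)
def pr(p):
    q=H@np.r_[p,1]; return (q[:2]/q[2]*f+[c["cx"],c["cy"]]).round(1)
for th in (0,10,14,16,18,20,22,24):
    t=np.radians(th);a=np.array([-np.sin(t),0,-np.cos(t)])
    print(th,[pr(a*(s-149)/1000) for s in (50,100,180)])
im=cv2.imread("pics/w4.png")
cv2.imwrite("pics/w4c.png",cv2.resize(im[110:300,190:320],None,fx=3.1,fy=3.1,interpolation=cv2.INTER_CUBIC))
# axis from depth: points of handle
P=cloud(c,c["hand_eye"]);D=c["depth"]
for r in range(180,285,12): print(r,P[r,256].round(4))
E
```

```text
0 [array([254.2, 204.6]), array([254.1, 223.7]), array([253.8, 279.9])]
10 [array([254.2, 188.2]), array([254.1, 214.2]), array([253.8, 288. ])]
14 [array([254.2, 181.7]), array([254.1, 210.5]), array([253.9, 290.8])]
16 [array([254.2, 178.5]), array([254.1, 208.8]), array([253.9, 292.2])]
18 [array([254.1, 175.3]), array([254.1, 207. ]), array([253.9, 293.4])]
20 [array([254.1, 172.1]), array([254.1, 205.3]), array([253.9, 294.6])]
22 [array([254.1, 168.9]), array([254.1, 203.6]), array([253.9, 295.7])]
24 [array([254.1, 165.8]), array([254.1, 202. ]), array([253.9, 296.8])]
180 [0.0305 0.0017 0.0751]
192 [0.0279 0.0015 0.0451]
204 [0.0244 0.0014 0.0257]
216 [0.0204 0.0014 0.0124]
228 [0.0163 0.0013 0.0015]
240 [ 0.0131  0.0013 -0.0092]
252 [ 0.0103  0.0012 -0.019 ]
264 [ 0.007   0.0012 -0.0265]
276 [ 0.0019  0.0012 -0.0302]
```

View pics/w4c.png

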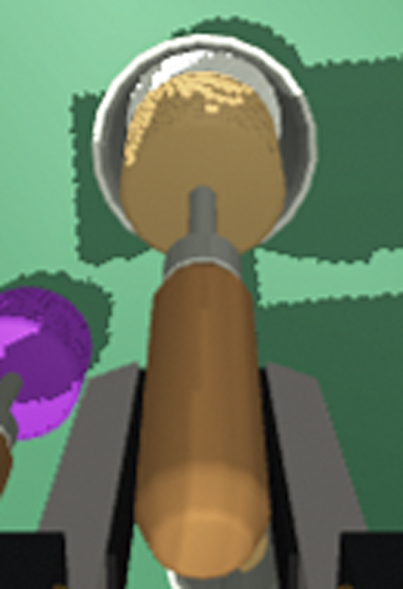

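```bash
python3 -m creep '[[[-0.04,0,0],0,0.2],[[-0.08,0,0],0,0.2]]' && python3 -m creep '[[[0,0,0],0,0.2],[[0,0,0],0,0.2],[[0,0,-0.4],0,0.2],[[0,0,-0.8],0,0.2],[[0,0,-1.2],0,0.2],[[0,0,-1.9],0,0.2],[[0,0,-2.6],0,0.2],[[0,0,-3.3],0,0.2],[[0,0,-3.8],0,0.2],[[0,0,-3.8],0,0.2],[[0,0,-3.8],0,0.2]]' 30; python3 -c "
from h import *
c=snap('w5')
P=cloud(c,c['hand_eye'])
for r in range(150,285,12): print(r,P[r,256].round(4))
"
```

```text
time_s: 5.2
ee_pos: [0.5371, 0.241, 0.1837]
eef_rot: [-3.142, 0.0, 0.28]
force: [2.8, 1.3, -2.7]
grip_width: 0.0263
time_s: 6.3
ee_pos: [0.537, 0.241, 0.3729]
eef_rot: [3.142, 0.001, 0.28]
force: [1.0, 0.6, -3.2]
grip_width: 0.0258
6.3 [0.53699506 0.24101241 0.37293202] [3.14158374e+00 1.00977158e-03 2.80273010e-01] [ 1.03249302  0.59650793 -3.15933515] 0.025832547465996124
150 [0.0548 0.0017 0.0892]
162 [0.0434 0.0017 0.0928]
174 [0.0347 0.0017 0.0802]
186 [0.0314 0.0015 0.05  ]
198 [0.0271 0.0014 0.0316]
210 [0.0228 0.0014 0.0176]
222 [0.0186 0.0013 0.0061]
234 [ 0.0149  0.0013 -0.0045]
246 [ 0.012   0.0012 -0.0148]
258 [ 0.0089  0.0012 -0.0234]
270 [ 0.0048  0.0012 -0.029 ]
282 [-0.0026  0.0012 -0.0291]
```

View pics/w5.png

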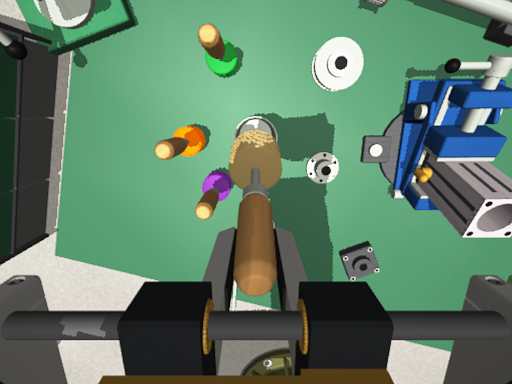

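```bash
python3 - <<'E'
from h import *
for n in ("w3","w4","w5"):
    c=dict(np.load(f"pics/{n}.npz"));P=cloud(c,c["hand_eye"])
    # handle: per z slice top of the surface along x (in the plane y~0)
    q=P[190:285,246:266].reshape(-1,3); q=q[(q[:,2]>-.024)&(q[:,2]<.034)&(abs(q[:,1]-.0012)<.006)]
    xx=q[:,0]-(np.sqrt(.013**2-(q[:,1]-.001)**2)-.013)
    k=np.polyfit(q[:,2],xx,1); print(n,len(q),np.degrees(np.arctan(k[0])),k, "axis x at TCP",k[1]-.013/np.cos(np.arctan(k[0])))
E
```

```text
w3 725 0.2766153079645845 [0.00482789 0.01043187] axis x at TCP -0.0025682862205403598
w4 1137 17.18811668185728 [0.30932445 0.01626252] axis x at TCP 0.00265479120478929
w5 1176 18.48331157065819 [0.33427147 0.01675218] axis x at TCP 0.0030451125068564327
```

```bash
python3 -m creep '[[[-2.11,6.4,-0.2],0,0.2],[[-2.11,6.4,-0.2],0,0.2],[[-2.11,6.4,-0.2],0,0.2],[[-2.11,6.4,-0.2],0,0.2],[[-2.11,6.4,-0.2],0,0.2],[[-2.11,6.4,-0.2],0,0.2],[[-2.11,6.4,-0.2],0,0.2],[[-2.11,6.4,-0.2],0,0.2],[[-2.11,6.4,0.19],0,0.2],[[-2.11,6.4,0.19],0,0.2],[[-2.11,6.4,0.19],0,0.2]]' 30; python3 -c "
from h import *
c=snap('w6');snap('d6','side');snap('s6','scene')"
```

```text
time_s: 7.45
ee_pos: [0.5241, -0.095, 0.3638]
eef_rot: [-3.141, 0.002, 0.281]
force: [-0.1, 0.5, -1.1]
grip_width: 0.0254
7.45 [ 0.52411569 -0.09504433  0.36382181] [-3.14059650e+00  1.53309601e-03  2.80929084e-01] [-0.09134916  0.50640634 -1.11690804] 0.025386053480689202
7.5 [ 0.524295   -0.0950916   0.36449228] [-3.14129965e+00  3.73187197e-04  2.81008822e-01] [ 0.03648264  0.41409174 -1.331021  ] 0.025456816583205817
7.55 [ 0.52438428 -0.09514402  0.36481012] [ 3.14146763e+00 -2.57126917e-04  2.81049099e-01] [-0.68658931 -0.22668116 -0.46134286] 0.025484896627887117
```

View pics/w6.png

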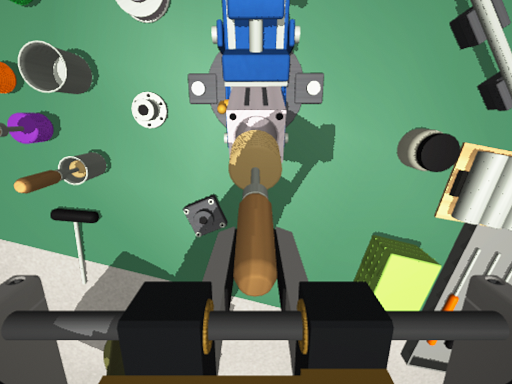

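```bash
python3 -c "
import cv2
a=cv2.imread('pics/s6.png');b=cv2.imread('pics/d6.png')
cv2.imwrite('pics/s6c.png',cv2.resize(a[110:260,190:310],None,fx=4,fy=4,interpolation=cv2.INTER_CUBIC))
cv2.imwrite('pics/d6c.png',cv2.resize(b[80:230,170:320],None,fx=4,fy=4,interpolation=cv2.INTER_CUBIC))"
```

```text
(no output)
```

View pics/s6c.png

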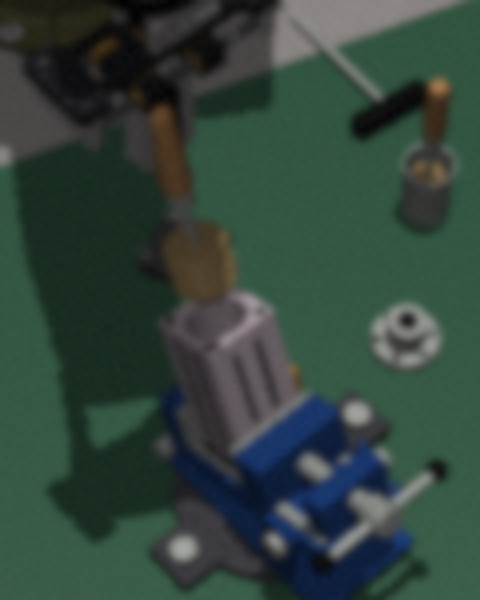

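View pics/d6c.png

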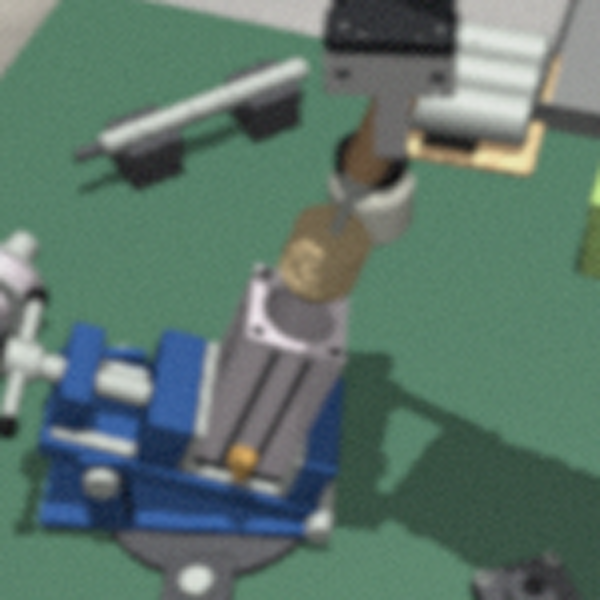

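```bash
cat > ov.py <<'E'
from h import *
import cv2,sys
a=np.array([-.3287,-.0947,.9397]);M=np.array([.5824,-.0799,.194])
def circ(c,n,r):
    e1=np.cross(n,[0,1,0]);e1/=np.linalg.norm(e1);e2=np.cross(n,e1)
    return [c+r*(np.cos(t)*e1+np.sin(t)*e2) for t in np.linspace(0,2*np.pi,60)]
def ov(name,out,tcp,yaw,th,off,sg,box,k,tcpy=.001):
    c=dict(np.load(f"pics/{name}.npz"));W=np.linalg.inv(c["extrinsics"]);f=K(c)
    x0,y0,x1,y1=box
    im=cv2.resize(cv2.imread(f"pics/{name}.png")[y0:y1,x0:x1],None,fx=k,fy=k,interpolation=cv2.INTER_CUBIC)
    def px(p):
        q=W@np.r_[p,1];uv=q[:2]/q[2]*f+[c["cx"],c["cy"]];return ((uv-[x0,y0]+.5)*k-.5)
    xh=np.array([np.cos(yaw),np.sin(yaw),0]);yh=np.array([xh[1],-xh[0],0])
    t=np.radians(th);ax=-np.sin(t)*xh+np.cos(t)*np.array([0,0,1]); tip=tcp+off*xh+tcpy*yh-ax*sg
    for pts,col in ((circ(M,a,.025),(0,0,255)),(circ(tip,ax,.0255),(255,255,0)),(circ(tip+.05*ax,ax,.0255),(255,255,0)),(circ(tip+.1*ax,ax,.013),(0,255,0)),([tip,tip+.18*ax],(255,0,255))):
        cv2.polylines(im,[np.array([px(p) for p in pts]).round().astype(int)],False,col,1)
    cv2.imwrite(f"pics/{out}.png",im); print("tip",tip,"rel mouth along a",(tip-M)@a)
E
python3 - <<'E'
from ov import *
t=np.array([.5243,-.0951,.3645])
ov("s6","s6o",t,.281,18.5,.003,.149,(190,110,310,260),4)
ov("d6","d6o",t,.281,18.5,.003,.149,(170,80,320,230),4)
ov("w6","w6o",np.array([.5241,-.0950,.3638]),.281,18.5,.003,.149,(200,80,330,300),2.7)
x=[cv2.imread(f"pics/{n}.png") for n in ("s6o","d6o","w6o")]
cv2.imwrite("pics/o6.png",cv2.resize(np.hstack([i[:594] if i.shape[0]>=594 else i for i in [cv2.resize(y,(int(y.shape[1]*594/y.shape[0]),594)) for y in x[:1]+x[1:2]]]),None,fx=.74,fy=.74))
E
```

```text
tip [ 0.57288372 -0.08211775  0.22319978] rel mouth along a 0.03077705031798583
tip [ 0.57288372 -0.08211775  0.22319978] rel mouth along a 0.03077705031798583
tip [ 0.57268372 -0.08201775  0.22249978] rel mouth along a 0.03017553031798584
```

View pics/o6.png

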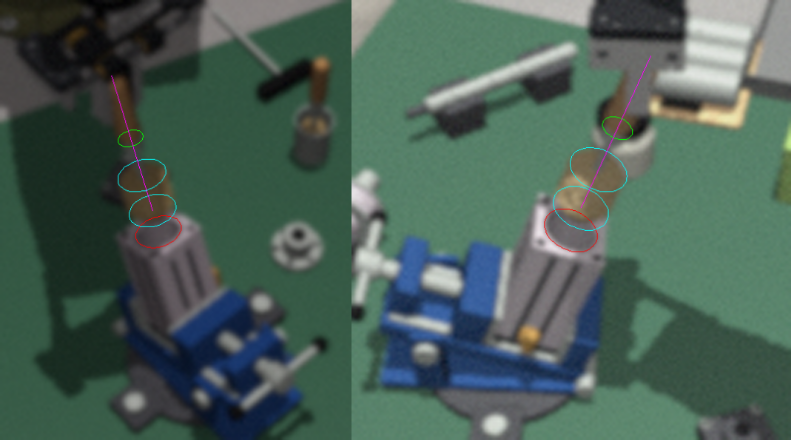

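View pics/w6o.png

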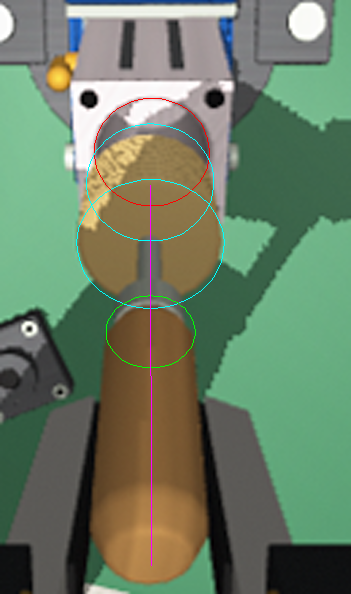

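```bash
python3 - <<'E'
import cv2,numpy as np
s=cv2.imread("pics/s6o.png")[180:400,60:330]; d=cv2.imread("pics/d6o.png")[150:400,200:440]
s=cv2.resize(s,(400,326),interpolation=cv2.INTER_CUBIC);d=cv2.resize(d,(int(240*326/250),326),interpolation=cv2.INTER_CUBIC)
cv2.imwrite("pics/o6b.png",np.hstack([s,d]))
E
```

```text
(no output)
```

View pics/o6b.png

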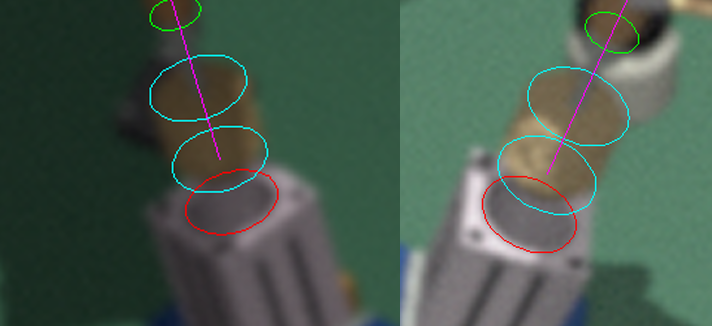

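```bash
python3 -m creep '[[[0.12,0,0.19],0,0.2],[[0.2,0,0.38],0,0.2],[[0.26,0,0.56],0,0.2],[[0.29,0,0.66],0,0.2],[[0.31,0,0.75],0,0.2],[[0.33,0,0.85],0,0.2],[[0.33,0,0.85],0,0.2]]' 14; python3 -c "
from h import *
c=snap('w7');snap('d7','side');snap('s7','scene')
import cv2
w=cv2.imread('pics/w7.png')[80:300,190:330];b=cv2.imread('pics/d7.png')[100:210,190:290];a=cv2.imread('pics/s7.png')[130:240,195:295]
r=lambda i:cv2.resize(i,(int(i.shape[1]*330/i.shape[0]),330),interpolation=cv2.INTER_CUBIC)
cv2.imwrite('pics/o7.png',np.hstack([r(w),r(b)[:,:290],r(a)[:,:290]]))"
```

```text
time_s: 8.3
ee_pos: [0.5401, -0.0913, 0.3229]
eef_rot: [3.14, -0.001, 0.28]
force: [-3.2, 0.4, 5.8]
grip_width: 0.0256
8.3 [ 0.54011602 -0.09130477  0.32289259] [ 3.14048763e+00 -1.32259436e-03  2.80009384e-01] [-3.1917257   0.44572101  5.75889157] 0.025589155103208177
8.35 [ 0.54012325 -0.09129242  0.32294582] [ 3.14053352e+00 -1.39513802e-03  2.80047491e-01] [-3.55969462 -0.05641205  5.70005538] 0.0254705929518439
8.4 [ 0.54012766 -0.0912787   0.32297267] [ 3.14054460e+00 -1.48041320e-03  2.80027367e-01] [-2.95219884 -0.66469808  6.31510456] 0.025827883572168055
```

View pics/o7.png

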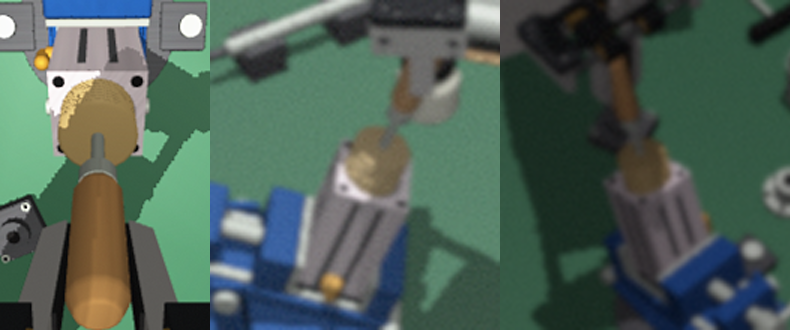

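```bash
cat >> h.py <<'E'
def fit(c):
    P=cloud(c,c["hand_eye"]);q=P[190:285,246:266].reshape(-1,3); q=q[(q[:,2]>-.02)&(q[:,2]<.030)&(abs(q[:,1]-.0012)<.006)]
    xx=q[:,0]-(np.sqrt(.013**2-(q[:,1]-.001)**2)-.013)
    k=np.polyfit(q[:,2],xx,1);t=P[230:310,248:262].reshape(-1,3);t=t[(abs(t[:,0])<.03)&(t[:,2]>-.06)]
    a=np.arctan(k[0]);off=k[1]-.013/np.cos(a);ax=np.array([-np.sin(a),0,-np.cos(a)])
    top=np.percentile((t-[off,.001,0])@ax,98); print("tilt %.1f off %.4f s_at_tcp %.1f"%(np.degrees(a),off,180-top*1e3))
E
python3 - <<'E'
from h import *
import cv2
for n in ("w3","w5","w6","w7"): fit(dict(np.load(f"pics/{n}.npz")))
w=cv2.imread('pics/w7.png')[100:220,200:310];cv2.imwrite("pics/w7c.png",cv2.resize(w,None,fx=5,fy=5,interpolation=cv2.INTER_CUBIC))
E
```

```text
tilt 0.1 off -0.0025 s_at_tcp 148.8
tilt 18.5 off 0.0030 s_at_tcp 149.7
tilt 18.4 off 0.0031 s_at_tcp 149.7
tilt 19.0 off 0.0018 s_at_tcp 148.5
```

View pics/w7c.png

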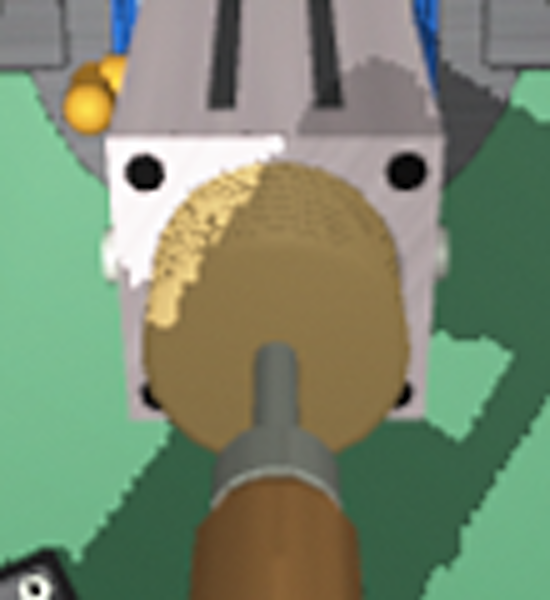

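```bash
python3 -m creep '[[[-0.04,0,0.04],0,0.2],[[-0.06,0,0.1],0,0.2],[[-0.05,0,0.16],0,0.2],[[-0.04,0,0.22],0,0.2],[[-0.01,0,0.3],0,0.2],[[0.02,0,0.38],0,0.2],[[0.02,0,0.38],0,0.2]]' 18; python3 -c "
from h import *
fit(snap('w8'))
from station import telemetry;o=telemetry.get_obs();a=np.array([-.3287,-.0947,.9397]);print('axial',o['force']@a)
"
```

```text
time_s: 9.15
ee_pos: [0.5406, -0.0915, 0.3046]
eef_rot: [3.14, -0.0, 0.28]
force: [-10.2, -2.7, 13.3]
grip_width: 0.0253
9.15 [ 0.54058998 -0.09148896  0.3046295 ] [ 3.13962487e+00 -4.07629821e-04  2.79611597e-01] [-10.1666014   -2.71554298  13.28346424] 0.025313521413023662
tilt 27.6 off -0.0129 s_at_tcp 149.0
axial 15.20697409127952
```

```bash
python3 -c "
from h import *
snap('d8','side');snap('s8','scene')
import cv2
w=cv2.imread('pics/w8.png')[80:300,190:330];b=cv2.imread('pics/d8.png')[100:210,190:290];a=cv2.imread('pics/s8.png')[130:240,195:295]
r=lambda i:cv2.resize(i,(int(i.shape[1]*400/i.shape[0]),400),interpolation=cv2.INTER_CUBIC)
cv2.imwrite('pics/o8.png',np.hstack([r(w),r(b)[:,:270],r(a)[:,:270]]))"
```

```text
9.2 [ 0.54060925 -0.09146361  0.30467595] [ 3.13967670e+00 -5.34391950e-04  2.79649024e-01] [-9.47442939 -1.80795917 12.6865121 ] 0.025249745469963943
9.25 [ 0.54064131 -0.09144237  0.30473408] [ 3.13969644e+00 -7.03927655e-04  2.79638290e-01] [-9.91058923 -2.58251847 12.71316976] 0.02578575454756758
```

View pics/o8.png

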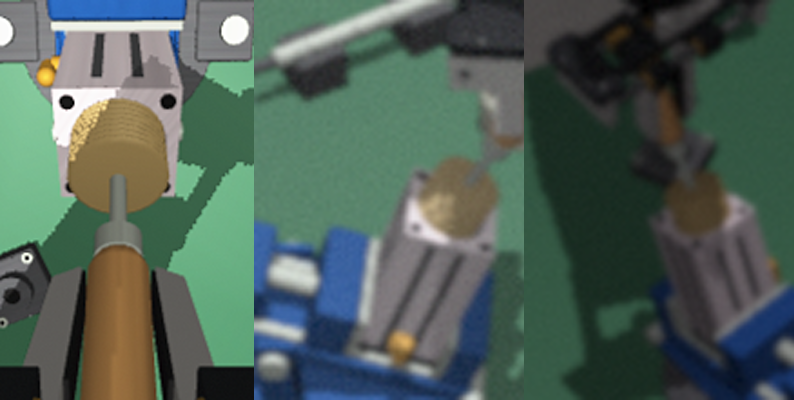

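```bash
python3 - <<'E'
from ov import *
t=np.array([.5406,-.0915,.3046])
ov("w8","w8o",t,.2797,27.6,-.0129,.149,(200,80,330,300),2)
ov("d8","d8o",t,.2797,27.6,-.0129,.149,(200,100,280,200),4.4)
im=[cv2.imread(f"pics/{n}.png") for n in ("w8o","d8o")]
cv2.imwrite("pics/o8b.png",np.hstack([im[0][:440],im[1][:440]]))
E
```

```text
tip [ 0.59482583 -0.07696517  0.17255567] rel mouth along a -0.02451353719528033
tip [ 0.59482583 -0.07696517  0.17255567] rel mouth along a -0.02451353719528033
```

View pics/o8b.png

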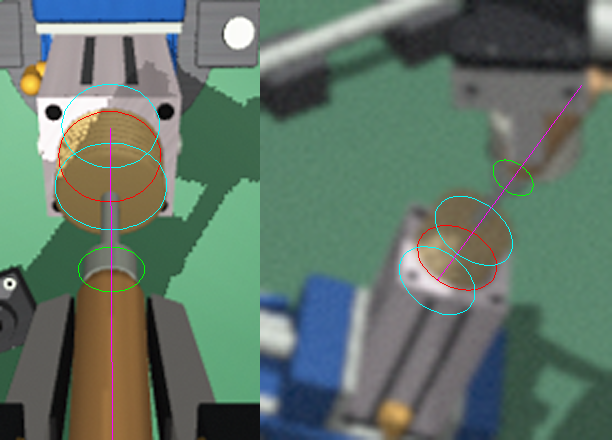

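The head is about half in, but the brush has tipped to about 27° in the grip. I'll ease off axially and swing the handle back to the bore's line.

```bash
python3 -m creep '[[[0,0,-0.08],0,0.2],[[0.03,0,-0.14],0,0.2],[[0.08,0,-0.16],0,0.2],[[0.13,0,-0.16],0,0.2],[[0.18,0,-0.16],0,0.2],[[0.22,0,-0.16],0,0.2],[[0.26,0,-0.16],0,0.2],[[0.26,0,-0.16],0,0.2]]' 14; python3 -c "
from h import *
fit(snap('w9'));snap('d9','side')
import cv2
w=cv2.imread('pics/w9.png')[80:300,190:330];b=cv2.imread('pics/d9.png')[100:210,190:290]
r=lambda i:cv2.resize(i,(int(i.shape[1]*400/i.shape[0]),400),interpolation=cv2.INTER_CUBIC)
cv2.imwrite('pics/o9.png',np.hstack([r(w),r(b)]))"
```

```text
time_s: 10.1
ee_pos: [0.5536, -0.0876, 0.3123]
eef_rot: [3.14, -0.0, 0.28]
force: [-7.5, -2.2, 11.0]
grip_width: 0.0253
10.1 [ 0.55355448 -0.08758404  0.3122548 ] [ 3.14015157e+00 -3.83443475e-04  2.79987974e-01] [-7.49821325 -2.21796404 10.99617775] 0.025300522835079078
tilt 22.2 off -0.0127 s_at_tcp 146.5
10.15 [ 0.55349569 -0.08761167  0.3122525 ] [ 3.14014714e+00 -4.51064884e-04  2.79957136e-01] [-6.70813127 -2.97866708 10.89324522] 0.02498325230512824
```

View pics/o9.png

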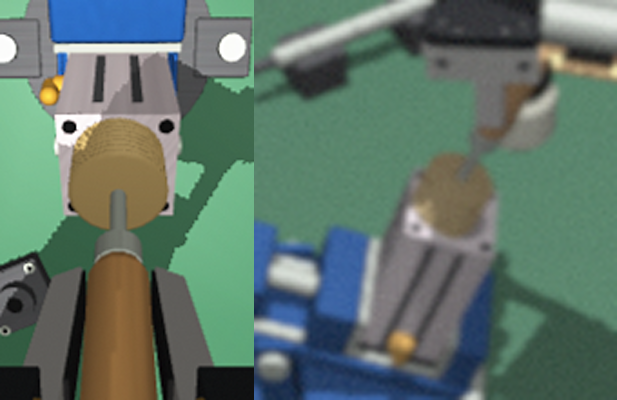

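```bash
python3 - <<'E'
from ov import *
t=np.array([.55355,-.08758,.31225])
ov("w9","w9o",t,.28,22.2,-.0127,.1465,(205,110,305,210),5.5)
w=cv2.imread('pics/w9.png')[110:210,205:305]
cv2.imwrite("pics/o9b.png",np.hstack([cv2.imread("pics/w9o.png")[:,:395],cv2.resize(w,None,fx=5.5,fy=5.5,interpolation=cv2.INTER_CUBIC)[:,:395]]))
E
```

```text
tip [ 0.5948189  -0.07675347  0.17660996] rel mouth along a -0.020721490648439582
```

View pics/o9b.png

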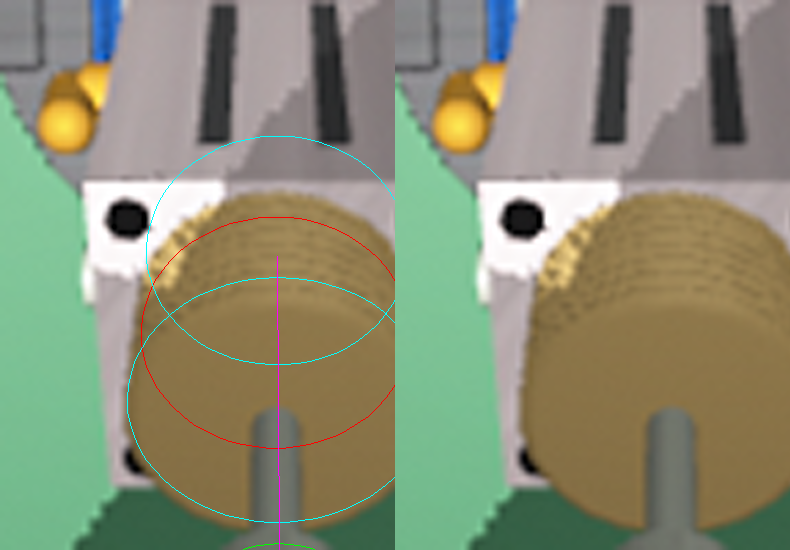

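```bash
python3 -m creep '[[[-0.04,0,-0.1],0,0.2],[[-0.07,0,-0.18],0,0.2],[[-0.12,0,-0.18],0,0.2],[[-0.17,0,-0.18],0,0.2],[[-0.17,0,-0.18],0,0.2]]' 14; python3 -c "
from h import *
from ov import *
c=snap('w10');fit(c)
w=cv2.imread('pics/w10.png')[100:300,195:315]
ov('w10','w10o',np.array([0,0,0.]),.28,22.2,-.0127,.1465,(195,100,315,300),2.5)
cv2.imwrite('pics/o10.png',cv2.imread('pics/w10o.png'))"
```

```text
time_s: 10.7
ee_pos: [0.5451, -0.0896, 0.3197]
eef_rot: [-3.141, 0.0, 0.28]
force: [0.4, 0.2, -1.9]
grip_width: 0.0248
10.7 [ 0.54513153 -0.08962931  0.31965684] [-3.14138970e+00  3.21455295e-04  2.80130150e-01] [ 0.44292384  0.22724789 -1.94034999] 0.024753863643458787
tilt 22.4 off -0.0126 s_at_tcp 146.5
tip [ 0.0412689   0.01082653 -0.13564004] rel mouth along a -0.1404847566484396
```

View pics/o10.png

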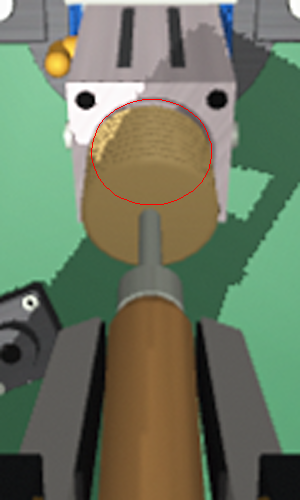

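```bash
python3 -m creep '[[[0.03,0,0.08],0,0.2],[[0.06,0,0.15],0,0.2],[[0.1,0,0.23],0,0.2],[[0.14,0,0.3],0,0.2],[[0.18,0,0.38],0,0.2],[[0.18,0,0.38],0,0.2]]' 16; python3 -c "
from h import *
from ov import *
c=snap('w11');fit(c)
ov('w11','w11o',np.array([0,0,0.]),.28,22.2,-.0127,.1465,(195,100,315,300),2.5)"
```

```text
time_s: 11.35
ee_pos: [0.5541, -0.0869, 0.3]
eef_rot: [-3.141, 0.001, 0.28]
force: [-0.0, 0.4, 0.2]
grip_width: 0.0191
11.35 [ 0.55413733 -0.08692589  0.30004247] [-3.14097903e+00  8.02613048e-04  2.80386688e-01] [-0.02153789  0.36464568  0.24755963] 0.01906558320147748Traceback (most recent call last):
  File "<string>", line 4, in <module>
    c=snap('w11');fit(c)
                  ~~~^^^
  File "h.py", line 31, in fit
    k=np.polyfit(q[:,2],xx,1);t=P[230:310,248:262].reshape(-1,3);t=t[(abs(t[:,0])<.03)&(t[:,2]>-.06)]
    raise TypeError("expected non-empty vector for x")
TypeError: expected non-empty vector for x
```

Grip width is 19 mm, so the handle has slipped out of the pads. I'll look.

```bash
python3 -c "
from h import *
snap('d11','side');snap('s11','scene')
import cv2
b=cv2.imread('pics/d11.png')[60:220,160:320];a=cv2.imread('pics/s11.png')[100:260,180:340]
cv2.imwrite('pics/o11.png',cv2.resize(np.hstack([b,a]),(800,400),interpolation=cv2.INTER_CUBIC))"
```

```text
11.4 [ 0.55410481 -0.08697624  0.30037215] [-3.14116877e+00  5.79884147e-04  2.80401142e-01] [0.57479788 0.26179917 0.19691266] 0.01891595687170599
11.45 [ 0.55409426 -0.08699902  0.30063096] [-3.14131351e+00  2.90385877e-04  2.80404585e-01] [ 0.51237512  0.36442458 -0.68315439] 0.01920984319044408
```

View pics/w11.png

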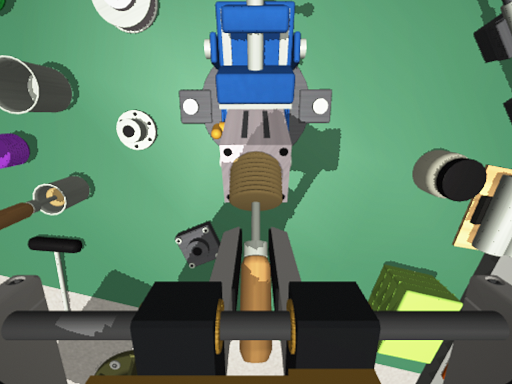

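View pics/o11.png

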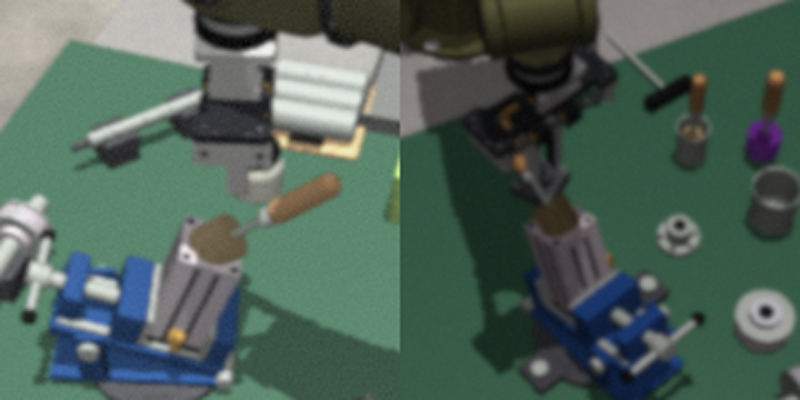

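```bash
python3 - <<'E'
from h import *
c=dict(np.load("pics/w11.npz"));P=cloud(c,c["hand_eye"])
for r in list(range(160,380,10)): print(r,P[r,256].round(4), P[r,256]@[1,0,0])
d=dict(np.load("pics/d11.npz"));w=c
print(tri(ray(d,292.8,133.2),ray(w,256,355)), tri(ray(d,267,147),ray(w,256,252)))
E
```

```text
160 [0.0456 0.0017 0.0906] 0.04556234795926734
170 [0.0375 0.0017 0.0846] 0.03748170554727249
180 [0.0301 0.0017 0.0764] 0.030148765916910576
190 [0.0227 0.0016 0.0702] 0.02271606784724236
200 [0.0101 0.0017 0.0816] 0.010115961730833262
210 [0.0015 0.0017 0.0784] 0.0015171954048346509
220 [-0.0057  0.0017  0.0718] -0.005722140581323018
230 [-0.0131  0.0017  0.0664] -0.013115982309009164
240 [-0.0178  0.0016  0.0558] -0.017848254444417885
250 [-0.0248  0.0016  0.0509] -0.024800131592429372
260 [-0.0311  0.0016  0.0453] -0.031121993954043484
270 [-0.0363  0.0015  0.0382] -0.0362868550836629
280 [-0.0421  0.0015  0.0328] -0.04208132368526807
290 [-0.0478  0.0015  0.0277] -0.04779162760947067
300 [-0.0546  0.0015  0.0243] -0.054562593630538864
310 [-0.0596  0.0015  0.019 ] -0.059643471808511844
320 [ 0.0281  0.0008 -0.094 ] 0.02813801212588362
330 [ 0.0266  0.0008 -0.0962] 0.02664916989790274
340 [-0.076   0.0014  0.0062] -0.07595136184753445
350 [-0.0816  0.0014  0.0025] -0.08155515043788922
360 [-0.0879  0.0014 -0.0003] -0.08787985702170331
370 [-0.4422  0.0033  0.3018] -0.4421659884798882
(array([ 0.46508057, -0.11359894,  0.29019523]), [np.float64(0.9), np.float64(0.9)]) (array([ 0.52479947, -0.09650336,  0.23909897]), [np.float64(1.2), np.float64(1.2)])
```

```bash
python3 -m creep '[[[0,0,-0.1],0,0.55],[[0,0,-0.1],0,0.55],[[0,0,-0.1],0,0.55]]' 8; cat >> h.py <<'E'
def fit2(c,half=15,zr=(-.04,.09)):
    # handle seen from above: surface points near the y=0 plane, ransac line in tool xz among pixels brown
    P=cloud(c,c["hand_eye"]);im=c["img"].astype(int)
    br=(im[...,0]>im[...,2]*1.5+15)&(c["depth"]>0)&(abs(P[...,1]-.0015)<.003)&(abs(P[...,0])<.16)&(P[...,2]>-.06)&(P[...,2]<.09)
    q=P[br][:,[0,2]]; rng=np.random.default_rng(0);best=None
    for _ in range(400):
        a,b=q[rng.choice(len(q),2,0)];t=b-a
        if np.linalg.norm(t)<.01: continue
        n=np.array([-t[1],t[0]])/np.linalg.norm(t);i=abs((q-a)@n)<.0012
        if best is None or i.sum()>best.sum():best=i
    q=q[best];m=q.mean(0);t=np.linalg.svd(q-m)[2][0];t*=-np.sign(t[1]) # pointing up the brush (z negative)
    n=np.array([-t[1],t[0]]); n*=np.sign(n[0]) # toward +x = camera side
    e=((q-m)@t); top=m+t*e.max()-n*.013; bot=m+t*e.min()-n*.013
    print("tilt %.1f"%np.degrees(np.arctan2(-t[0],-t[1])),"handle axis top",top.round(4),"bottom",bot.round(4),"len",round(np.ptp(e),4),best.sum())
    return top,t
E
python3 -c "
from h import *
fit2(dict(np.load('pics/w11.npz')));fit2(dict(np.load('pics/w6.npz')));fit2(snap('w12'))"
```

```text
time_s: 11.8
ee_pos: [0.5541, -0.0871, 0.3062]
eef_rot: [3.141, -0.0, 0.28]
force: [0.4, 0.6, -0.0]
grip_width: 0.0394
tilt 51.4 handle axis top [-0.094   0.0086] bottom [0.0059 0.0884] len 0.1278 450
tilt 19.2 handle axis top [-0.0067 -0.0272] bottom [0.0357 0.0946] len 0.1289 695
11.8 [ 0.55408708 -0.08711743  0.30617966] [ 3.14134154e+00 -4.68060443e-04  2.80235387e-01] [ 0.42601632  0.59235543 -0.01052336] 0.0394385718554028
tilt 52.2 handle axis top [-0.0949  0.0169] bottom [0.0056 0.0948] len 0.1272 415
```

View pics/w12.png

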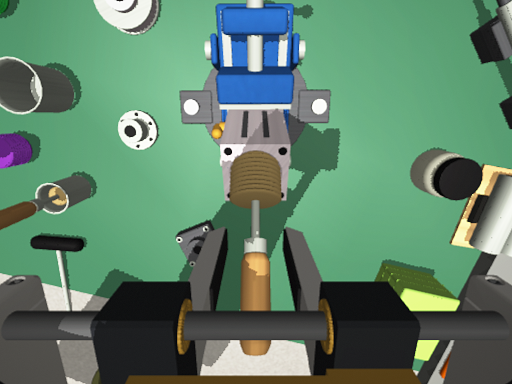

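```bash
python3 -m creep '[[[-0.4,0,0.2],0,0.55],[[-0.8,0,0.45],0,0.55],[[-1.2,0,0.7],0,0.55],[[-1.3,0,0.82],0,0.55],[[-1.3,0,0.82],0,0.55],[[-1.3,0,0.82],0,0.1],[[-1.3,0,0.82],0,0.1],[[-1.3,0,0.82],0,0.1],[[-1.3,0,0.82],0,0.1]]' 10;  python3 -c "
from h import *
fit2(snap('w13'))"
```

```text
time_s: 12.75
ee_pos: [0.4919, -0.105, 0.265]
eef_rot: [3.142, -0.0, 0.28]
force: [1.8, -0.2, 0.8]
grip_width: 0.0255
12.75 [ 0.49189439 -0.10498165  0.26497397] [ 3.14154193e+00 -1.75231245e-04  2.80411854e-01] [ 1.79340448 -0.24312705  0.80686704] 0.025510928870999545
tilt 51.9 handle axis top [-0.0265 -0.0218] bottom [0.0703 0.0542] len 0.123 1058
```

View pics/w13.png

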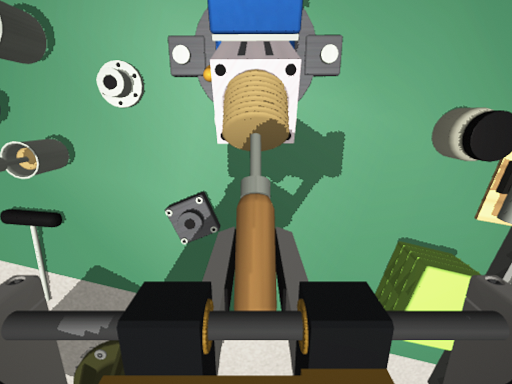

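```bash
python3 -m creep '[[[0.1,0,-0.15],0,0.1],[[0.21,0,-0.29],0,0.1],[[0.33,0,-0.43],0,0.1],[[0.45,0,-0.55],0,0.1],[[0.45,0,-0.55],0,0.1]]' 10;  python3 -c "
from h import *
fit2(snap('w14'))"
```

```text
time_s: 13.3
ee_pos: [0.514, -0.0986, 0.2932]
eef_rot: [3.141, -0.001, 0.281]
force: [0.0, 0.2, -1.6]
grip_width: 0.0256
13.3 [ 0.51401283 -0.0986432   0.29319254] [ 3.14106180e+00 -9.87114870e-04  2.80686907e-01] [ 0.00250699  0.20611704 -1.56150797] 0.02558376584339108
tilt 37.1 handle axis top [-0.0233 -0.0306] bottom [0.0533 0.0707] len 0.1271 1028
```

View pics/w14.png

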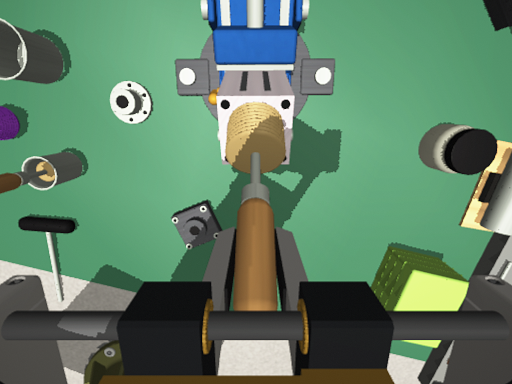

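```bash
python3 -m creep '[[[0.14,0,-0.11],0,0.1],[[0.28,0,-0.2],0,0.1],[[0.42,0,-0.28],0,0.1],[[0.57,0,-0.34],0,0.1],[[0.57,0,-0.34],0,0.1]]' 10;  python3 -c "
from ov import *
c=snap('w15');fit2(c)
ov('w15','w15o',np.array([0,0,0.]),.28,22.2,-.0127,.1465,(195,60,315,300),2.4)"
```

```text
time_s: 13.85
ee_pos: [0.5414, -0.0907, 0.3095]
eef_rot: [3.142, -0.0, 0.281]
force: [0.5, 0.6, -2.1]
grip_width: 0.0256
13.85 [ 0.54141151 -0.0906932   0.3095142 ] [ 3.14155316e+00 -2.86395663e-04  2.80663378e-01] [ 0.48840581  0.57095109 -2.11900747] 0.02561319291128271
tilt 23.5 handle axis top [-0.0175 -0.0362] bottom [0.0338 0.0817] len 0.1286 899
tip [ 0.0412689   0.01082653 -0.13564004] rel mouth along a -0.1404847566484396
```

View pics/w15o.png

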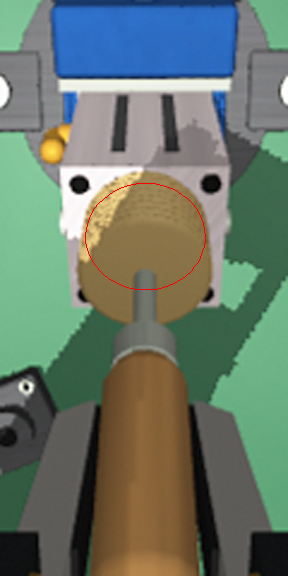

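```bash
python3 -m creep '[[[-0.06,0,0],0,0.1],[[-0.12,0,0],0,0.1],[[-0.09,0,0.09],0,0.1],[[-0.06,0,0.18],0,0.1],[[-0.03,0,0.28],0,0.1],[[-0.03,0,0.28],0,0.1]]' 12;  python3 -c "
from ov import *
c=snap('w16');fit2(c)
ov('w16','w16o',np.array([0,0,0.]),.28,22.2,-.0127,.1465,(195,60,315,300),2.4)"
```

```text
time_s: 14.5
ee_pos: [0.5392, -0.0913, 0.2944]
eef_rot: [-3.141, 0.001, 0.28]
force: [1.5, 0.2, -4.0]
grip_width: 0.0254
14.5 [ 0.53920805 -0.09130175  0.29441465] [-3.14108150e+00  7.58760505e-04  2.80302736e-01] [ 1.48669019  0.19537017 -4.02098112] 0.025383688565302466
tilt 23.8 handle axis top [-0.0182 -0.0372] bottom [0.0342 0.0816] len 0.1298 895
tip [ 0.0412689   0.01082653 -0.13564004] rel mouth along a -0.1404847566484396
```

View pics/w16o.png

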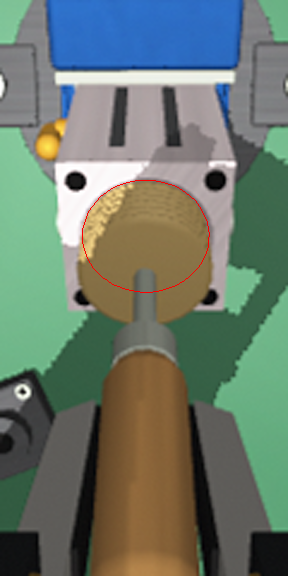

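```bash
python3 -m creep '[[[0.03,0,0.09],0,0.1],[[0.08,0,0.18],0,0.1],[[0.13,0,0.27],0,0.1],[[0.19,0,0.36],0,0.1],[[0.19,0,0.36],0,0.1],[[0.19,0,0.36],0,0.1]]' 12;  python3 -c "
from ov import *
c=snap('w17');fit2(c)
ov('w17','w17o',np.array([0,0,0.]),.28,22.2,-.0127,.1465,(195,60,315,300),2.4)"
```

```text
time_s: 15.15
ee_pos: [0.5482, -0.0887, 0.2767]
eef_rot: [-3.141, 0.001, 0.28]
force: [1.3, 0.4, -4.4]
grip_width: 0.0256
15.15 [ 0.5482195  -0.08866299  0.27665621] [-3.14091871e+00  1.00166634e-03  2.80335902e-01] [ 1.28340142  0.35629222 -4.3963952 ] 0.02557489051405254
tilt 23.5 handle axis top [-0.0178 -0.0371] bottom [0.0337 0.0816] len 0.1294 891
tip [ 0.0412689   0.01082653 -0.13564004] rel mouth along a -0.1404847566484396
```

View pics/w17o.png

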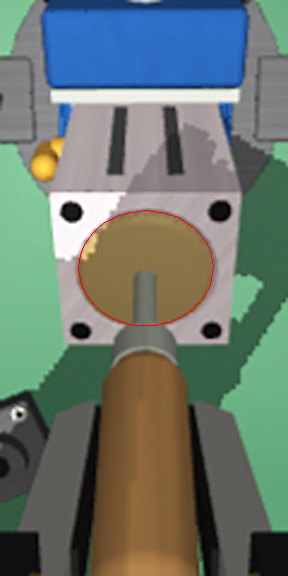

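```bash
python3 -m creep '[[[0.04,0,0.06],0,0.1],[[0.08,0,0.12],0,0.1],[[0.11,0,0.19],0,0.1]]' 20; python3 -m creep '[[[0.02,0,0.04],0,0.1],[[0.04,0,0.08],0,0.1]]'; python3 -m creep '[[[0.02,0,0.04],0,0.1],[[0.03,0,0.08],0,0.1]]'
```

```text
time_s: 15.5
ee_pos: [0.5536, -0.0873, 0.2678]
eef_rot: [3.142, 0.0, 0.28]
force: [-3.3, -1.6, 0.6]
grip_width: 0.0254
time_s: 15.7
ee_pos: [0.5555, -0.0867, 0.2637]
eef_rot: [-3.142, 0.0, 0.28]
force: [-2.8, -1.7, 0.9]
grip_width: 0.0257
time_s: 15.9
ee_pos: [0.557, -0.0863, 0.2598]
eef_rot: [3.142, -0.0, 0.28]
force: [-3.4, -0.2, 0.4]
grip_width: 0.0254
```

```bash
python3 -m creep '[[[0.02,0,0.04],0,0.1],[[0.03,0,0.08],0,0.1]]'; python3 -m creep '[[[0.02,0,0.04],0,0.1],[[0.03,0,0.08],0,0.1]]' |grep -v rot
```

```text
time_s: 16.1
ee_pos: [0.5584, -0.0858, 0.2557]
eef_rot: [-3.142, -0.0, 0.28]
force: [-2.9, -0.8, 0.5]
grip_width: 0.0258
time_s: 16.3
ee_pos: [0.5599, -0.0854, 0.2517]
force: [-3.7, -1.2, -0.4]
grip_width: 0.0259
```

```bash
python3 -m creep '[[[0.01,0,0.04],0,0.1],[[0.03,0,0.08],0,0.1]]'|grep -v rot
```

```text
time_s: 16.5
ee_pos: [0.5613, -0.085, 0.2477]
force: [-3.4, -0.8, -0.6]
grip_width: 0.0256
```

```bash
python3 -m creep '[[[0.01,0,0.04],0,0.1],[[0.03,0,0.08],0,0.1]]'|grep -v rot
```

```text
time_s: 16.7
ee_pos: [0.5627, -0.0846, 0.2437]
force: [-3.1, -0.5, 0.2]
grip_width: 0.0255
```

```bash
python3 -m creep '[[[0.01,0,0.04],0,0.1],[[0.03,0,0.08],0,0.1]]'|grep -v rot; python3 -c "
from ov import *
c=snap('w18');fit2(c)"
```

```text
time_s: 16.9
ee_pos: [0.5642, -0.0842, 0.2397]
force: [-4.0, -0.8, -0.7]
grip_width: 0.0255
16.9 [ 0.56416292 -0.08418968  0.2397273 ] [-3.14156798e+00  2.32239645e-05  2.80183209e-01] [-3.97500126 -0.75275073 -0.71255627] 0.025450863370384977
tilt 22.7 handle axis top [-0.0172 -0.0364] bottom [0.0105 0.03  ] len 0.072 872
```

View pics/w18.png

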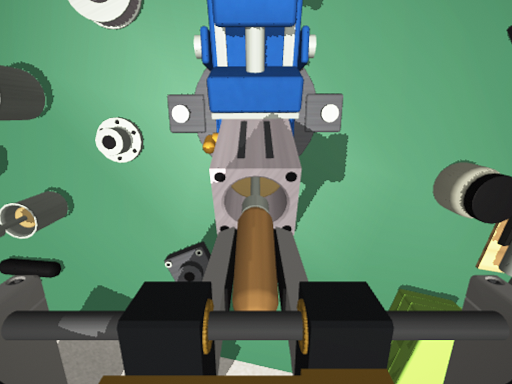

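```bash
python3 -m creep '[[[0.01,0,0.03],0,0.1],[[0.03,0,0.07],0,0.1]]'|grep -v rot
```

```text
time_s: 17.15
ee_pos: [0.5656, -0.0838, 0.2365]
force: [-4.0, -1.6, 2.2]
grip_width: 0.0257
```

```bash
python3 -m creep '[[[0.01,0,0.03],0,0.1],[[0.02,0,0.06],0,0.1]]'|grep -v rot
```

```text
time_s: 17.35
ee_pos: [0.5667, -0.0835, 0.2338]
force: [-5.3, -1.5, 8.1]
grip_width: 0.0256
```

```bash
python3 -m creep '[[[0.01,0,0.03],0,0.1],[[0.02,0,0.06],0,0.1]]'|grep -v rot
```

```text
time_s: 17.55
ee_pos: [0.5679, -0.0833, 0.232]
force: [-7.3, -1.1, 15.2]
grip_width: 0.026
```

```bash
python3 -m creep '[[[-0.04,0,-0.1],0,0.1],[[-0.1,0,-0.28],0,0.1],[[-0.17,0,-0.47],0,0.1],[[-0.24,0,-0.66],0,0.1],[[-0.31,0,-0.85],0,0.1],[[-0.36,0,-0.99],0,0.1]]' 20;  python3 -c "
from ov import *
c=snap('w19');fit2(c)"
```

```text
time_s: 18.15
ee_pos: [0.55, -0.0883, 0.2809]
eef_rot: [3.141, -0.001, 0.28]
force: [-0.4, 0.2, -5.2]
grip_width: 0.0256
18.15 [ 0.54995219 -0.08830064  0.28094885] [ 3.14131458e+00 -5.73067398e-04  2.80175874e-01] [-0.37775687  0.19195254 -5.1640615 ] 0.02561934377190037
tilt 22.5 handle axis top [-0.0175 -0.0369] bottom [0.0321 0.0824] len 0.1292 888
```

View pics/w19.png

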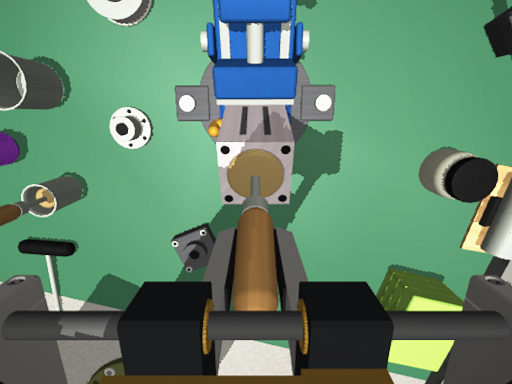

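```bash
python3 -m creep '[[[-0.05,0,-0.14],0,0.1],[[-0.1,0,-0.28],0,0.1],[[-0.15,0,-0.4],0,0.1],[[-0.15,0,-0.4],0,0.1]]' 20;  python3 -c "
from ov import *
c=snap('w20');top,t=fit2(c)
tip=top-.18*t; T=c['extrinsics']@np.linalg.inv(c['hand_eye']); p=(T@[tip[0],.001,tip[1],1])[:3]-M; print('depth',-p@a, p)
import cv2
ov('w20','w20o',np.array([0,0,0.]),.28,22.2,-.0127,.1465,(195,60,315,300),2.4)
snap('d20','side');b=cv2.imread('pics/d20.png')[100:210,190:290]
cv2.imwrite('pics/o20.png',np.hstack([cv2.imread('pics/w20o.png'),cv2.resize(b,(int(100*576/110),576),interpolation=cv2.INTER_CUBIC)[:,:500]]))"
```

```text
time_s: 18.6
ee_pos: [0.5429, -0.0905, 0.3011]
eef_rot: [3.141, -0.001, 0.28]
force: [-2.6, -0.9, -0.0]
grip_width: 0.0259
18.6 [ 0.54288307 -0.09046799  0.30105107] [ 3.14081995e+00 -9.96759525e-04  2.80082103e-01] [-2.60220436 -0.90651527 -0.01261522] 0.025879907157279232
tilt 21.9 handle axis top [-0.0172 -0.037 ] bottom [0.0308 0.0824] len 0.1287 882
depth 0.02468038205985165 [ 0.00895362  0.00222915 -0.02290755]
tip [ 0.0412689   0.01082653 -0.13564004] rel mouth along a -0.1404847566484396
18.65 [ 0.54292867 -0.09040442  0.30058338] [ 3.14102592e+00 -6.69774885e-04  2.80108655e-01] [-2.74490568 -0.18300266  0.05099766] 0.025817498526527833
```

View pics/o20.png

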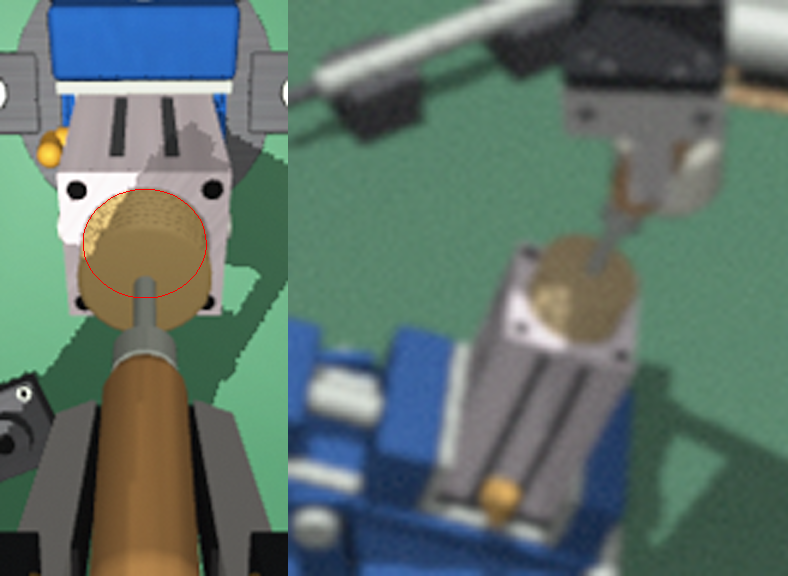

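```bash
python3 -m creep '[[[0.06,0,0.16],0,0.1],[[0.12,0,0.32],0,0.1],[[0.18,0,0.48],0,0.1],[[0.24,0,0.64],0,0.1],[[0.3,0,0.8],0,0.1],[[0.35,0,0.95],0,0.1],[[0.4,0,1.08],0,0.1],[[0.42,0,1.14],0,0.1]]' 20; python3 -m creep '[[[0.01,0,0.03],0,0.1],[[0.02,0,0.06],0,0.1]]'|grep -v rot
```

```text
time_s: 19.5
ee_pos: [0.5633, -0.0844, 0.242]
eef_rot: [-3.141, 0.001, 0.28]
force: [-2.0, -0.9, 1.3]
grip_width: 0.0256
time_s: 19.7
ee_pos: [0.5642, -0.0842, 0.24]
force: [-1.8, -0.0, 0.7]
grip_width: 0.0256
```

```bash
python3 -m creep '[[[0.01,0,0.025],0,0.1],[[0.02,0,0.05],0,0.1]]'|grep -v rot
```

```text
time_s: 19.9
ee_pos: [0.5651, -0.084, 0.2375]
force: [-1.7, -0.0, 0.9]
grip_width: 0.0256
```

```bash
python3 -m creep '[[[0.01,0,0.02],0,0.1],[[0.015,0,0.04],0,0.1]]'|grep -v rot
```

```text
time_s: 20.1
ee_pos: [0.5659, -0.0837, 0.2356]
force: [-3.2, -0.5, 3.5]
grip_width: 0.0258
```

```bash
python3 -m creep '[[[0.005,0,0.01],0,0.1],[[0.01,0,0.025],0,0.1],[[0.01,0,0.025],0,0.1]]'|grep -v rot
```

```text
time_s: 20.4
ee_pos: [0.5663, -0.0836, 0.2343]
force: [-1.9, -0.9, 4.3]
grip_width: 0.0254
```

```bash
python3 -m creep '[[[0.005,0,0.01],0,0.1],[[0.008,0,0.02],0,0.1],[[0.008,0,0.02],0,0.1]]'|grep -v rot
```

```text
time_s: 20.7
ee_pos: [0.5668, -0.0835, 0.2333]
force: [-3.2, -0.2, 3.7]
grip_width: 0.0256
```

```bash
python3 -m creep '[[[0.008,0,0.02],0,0.1]]'|grep -v rot;python3 -c "
from ov import *
c=snap('w21');top,t=fit2(c)
tip=top-.18*t; T=c['extrinsics']@np.linalg.inv(c['hand_eye']); p=(T@[tip[0],.001,tip[1],1])[:3]-M; print('depth',-p@a, p)"
```

```text
time_s: 20.8
ee_pos: [0.5671, -0.0834, 0.2324]
force: [-4.5, -1.5, 6.7]
grip_width: 0.0255
20.8 [ 0.5671394  -0.08340369  0.2324245 ] [ 3.14132820e+00 -4.05784124e-04  2.80203757e-01] [-4.51823148 -1.54771847  6.7423362 ] 0.025522837088696418
tilt 22.4 handle axis top [-0.0178 -0.0377] bottom [0.0103 0.0307] len 0.0739 880
depth 0.09688727157437672 [ 0.03381246  0.00954229 -0.09031548]
```

```bash
python3 -m creep '[[[-0.04,0,-0.1],0,0.1],[[-0.1,0,-0.28],0,0.1],[[-0.17,0,-0.46],0,0.1],[[-0.23,0,-0.64],0,0.1],[[-0.3,0,-0.82],0,0.1],[[-0.36,0,-1.0],0,0.1],[[-0.42,0,-1.16],0,0.1],[[-0.47,0,-1.29],0,0.1],[[-0.5,0,-1.36],0,0.1],[[-0.5,0,-1.36],0,0.1]]' 20;python3 -c "
from ov import *
c=snap('w22');top,t=fit2(c)
tip=top-.18*t; T=c['extrinsics']@np.linalg.inv(c['hand_eye']); p=(T@[tip[0],.001,tip[1],1])[:3]-M; print('depth',-p@a, p)"
```

```text
time_s: 21.85
ee_pos: [0.5429, -0.0904, 0.3009]
eef_rot: [3.141, -0.001, 0.28]
force: [-2.5, -0.5, -0.1]
grip_width: 0.0257
21.85 [ 0.54291995 -0.09041708  0.30086753] [ 3.14108151e+00 -5.52697489e-04  2.80109816e-01] [-2.48550835 -0.51075597 -0.13018291] 0.025708362775938486
tilt 22.0 handle axis top [-0.0171 -0.0368] bottom [0.031  0.0825] len 0.1287 883
depth 0.025044565615118766 [ 0.00910745  0.00235048 -0.02322907]
```

View pics/w22.png

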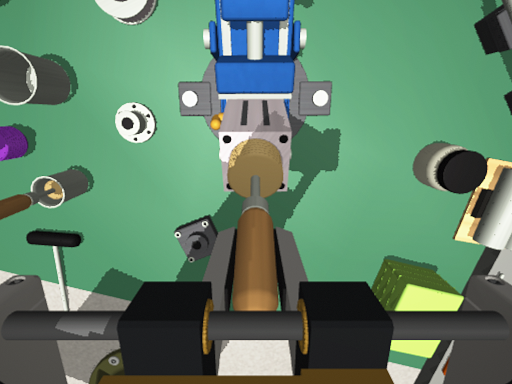

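The head is half out at 25 mm depth, with the head at (255,165). Third stroke.

```bash
python3 -m creep '[[[0.06,0,0.16],0,0.1],[[0.12,0,0.32],0,0.1],[[0.18,0,0.48],0,0.1],[[0.24,0,0.64],0,0.1],[[0.3,0,0.8],0,0.1],[[0.36,0,0.97],0,0.1],[[0.41,0,1.12],0,0.1],[[0.44,0,1.21],0,0.1],[[0.46,0,1.25],0,0.1]]' 20
```

```text
time_s: 22.8
ee_pos: [0.5652, -0.0838, 0.2371]
eef_rot: [-3.141, 0.0, 0.28]
force: [-2.0, -0.8, 0.9]
grip_width: 0.0258
```

```bash
python3 -m creep '[[[0.01,0,0.02],0,0.1],[[0.015,0,0.04],0,0.1]]'|grep -v rot
```

```text
time_s: 23.0
ee_pos: [0.5659, -0.0837, 0.236]
force: [-2.5, -0.7, 3.1]
grip_width: 0.0258
```

```bash
python3 -m creep '[[[0.01,0,0.02],0,0.1],[[0.015,0,0.04],0,0.1]]'|grep -v rot
```

```text
time_s: 23.2
ee_pos: [0.5666, -0.0835, 0.2341]
force: [-2.9, -0.9, 4.0]
grip_width: 0.0254
```

```bash
python3 -m creep '[[[0.008,0,0.02],0,0.1]]'|grep -v rot
```

```text
time_s: 23.3
ee_pos: [0.567, -0.0834, 0.233]
force: [-4.1, -1.4, 6.0]
grip_width: 0.0259
```

```bash
python3 -m creep '[[[-0.04,0,-0.1],0,0.1],[[-0.1,0,-0.28],0,0.1],[[-0.17,0,-0.46],0,0.1],[[-0.23,0,-0.64],0,0.1],[[-0.3,0,-0.82],0,0.1],[[-0.36,0,-1.0],0,0.1],[[-0.42,0,-1.16],0,0.1],[[-0.47,0,-1.29],0,0.1],[[-0.49,0,-1.35],0,0.1],[[-0.49,0,-1.35],0,0.1]]' 20;python3 -c "
from ov import *
c=snap('w23');top,t=fit2(c)
tip=top-.18*t; T=c['extrinsics']@np.linalg.inv(c['hand_eye']); p=(T@[tip[0],.001,tip[1],1])[:3]-M; print('depth',-p@a, p,tip)"
```

```text
time_s: 24.3
ee_pos: [0.5433, -0.0903, 0.3008]
eef_rot: [3.141, -0.0, 0.28]
force: [-2.0, -0.1, -0.2]
grip_width: 0.0254
24.3 [ 0.5433222  -0.09030078  0.30077347] [ 3.14113394e+00 -4.51140253e-04  2.80108006e-01] [-1.96756805 -0.05972956 -0.18621856] 0.025359601942793998
tilt 22.0 handle axis top [-0.0169 -0.0362] bottom [0.0311 0.0828] len 0.1283 887
depth 0.025946138077575703 [ 0.00971365  0.00253215 -0.02395814] [0.05040628 0.13075484]
```

```bash
python3 -m creep '[[[-0.05,0,-0.14],0,0.1],[[-0.12,0,-0.33],0,0.1],[[-0.2,0,-0.55],0,0.1],[[-0.26,0,-0.72],0,0.1],[[-0.31,0,-0.9],0,0.1],[[-0.31,0,-1.3],0,0.1],[[-0.31,0,-1.7],0,0.1],[[-0.31,0,-1.7],0,0.1]]' 25; python3 -c "
from ov import *
c=snap('w24');top,t=fit2(c);print(top-.18*t)"
```

```text
time_s: 25.15
ee_pos: [0.5288, -0.0945, 0.388]
eef_rot: [3.139, -0.004, 0.28]
force: [0.4, -0.0, -2.1]
grip_width: 0.0256
25.15 [ 0.52881624 -0.09454482  0.38802436] [ 3.13934328 -0.00405394  0.28022849] [ 0.41804824 -0.03133308 -2.11589767] 0.025563858447147876
tilt 22.3 handle axis top [-0.0173 -0.0366] bottom [0.0314 0.0821] len 0.1284 898
[0.05103307 0.12988587]
```

```bash
python3 -m creep '[[[2.04,-6.39,0],0,0.1],[[2.04,-6.39,0],0,0.1],[[2.04,-6.39,0],0,0.1],[[2.04,-6.39,0],0,0.1],[[2.04,-6.39,0],0,0.1],[[2.04,-6.39,0],0,0.1],[[2.04,-6.39,0],0,0.1],[[2.04,-6.39,0],0,0.1],[[2.04,-6.39,0],0,0.1],[[2.04,-6.39,1.4],0,0.1],[[2.04,-6.39,2.4],0,0.1],[[2.04,-6.39,2.4],0,0.1]]'; python3 -m creep '[[[0,0,0.3],0,0.1],[[0,0,0.3],0,0.1],[[0,0,0.3],0,0.1]]'; python3 -c "
from ov import *
c=snap('w25');top,t=fit2(c);print(top-.18*t);snap('d25','side');snap('s25','scene')
import cv2
b=cv2.imread('pics/d25.png')[210:340,130:260];a=cv2.imread('pics/s25.png')[110:240,270:400]
cv2.imwrite('pics/o25.png',cv2.resize(np.hstack([b,a]),(790,395),interpolation=cv2.INTER_CUBIC))"
```

```text
time_s: 26.4
ee_pos: [0.5369, 0.2387, 0.26]
eef_rot: [3.141, 0.007, 0.279]
force: [1.1, 0.4, -0.7]
grip_width: 0.0257
time_s: 26.7
ee_pos: [0.5384, 0.2399, 0.2507]
eef_rot: [3.142, -0.0, 0.279]
force: [-0.1, -0.2, -1.6]
grip_width: 0.0253
26.7 [0.53842734 0.23988992 0.2507499 ] [ 3.14154399e+00 -4.28386279e-04  2.79073397e-01] [-0.09274253 -0.21819446 -1.57696787] 0.02531894356056624
tilt 22.5 handle axis top [-0.0182 -0.0385] bottom [0.0318 0.0822] len 0.1306 887
[0.05070866 0.12778496]
26.75 [0.53855667 0.24017386 0.25123164] [-3.14154301e+00 -1.37851919e-03  2.79319271e-01] [ 0.73722894  0.47788496 -1.87558265] 0.025526703196467233
26.8 [0.53856843 0.24038921 0.25134659] [-3.14147580e+00 -1.72977931e-03  2.79557726e-01] [ 0.38505018  0.84022306 -0.80412678] 0.025658384892220124
```

View pics/w25.png

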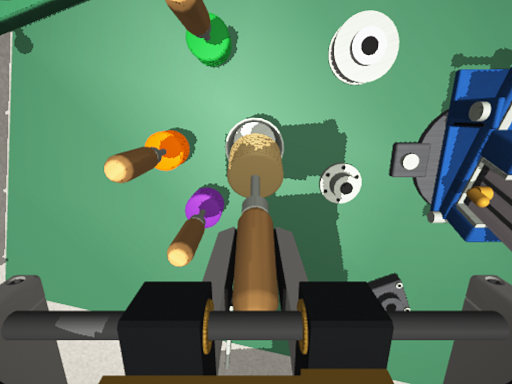

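View pics/o25.png

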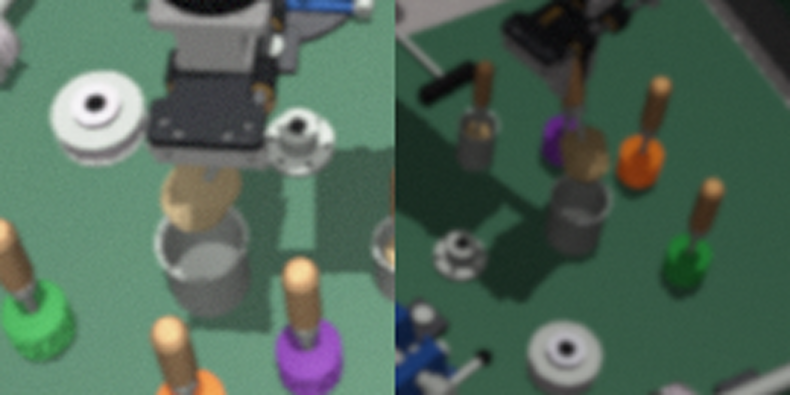

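```bash
python3 -m creep '[[[0.03,0,0.3],0,0.1],[[0.07,0,0.6],0,0.1],[[0.07,0,0.9],0,0.1],[[0.07,0,1.15],0,0.1],[[0.07,0,1.3],0,0.1],[[0.07,0,1.42],0,0.1],[[0.07,0,1.42],0,0.1]]' 20; python3 -c "
from ov import *
c=snap('w26');top,t=fit2(c);print(top-.18*t)"
```

```text
time_s: 27.55
ee_pos: [0.5414, 0.2417, 0.1784]
eef_rot: [3.142, 0.001, 0.28]
force: [0.4, -0.0, -1.3]
grip_width: 0.0257
27.55 [0.54138157 0.2416914  0.17840138] [3.14150001e+00 9.90766061e-04 2.80261933e-01] [ 0.41330565 -0.03248779 -1.28323877] 0.025717912827306833
tilt 22.5 handle axis top [-0.0174 -0.0364] bottom [0.0318 0.0823] len 0.1285 874
[0.05150568 0.12992833]
```

View pics/w26.png

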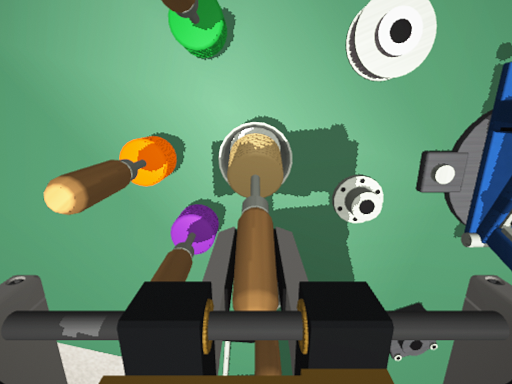

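```bash
python3 -m creep '[[[0,0,0],0,0.1],[[0.12,0,0],0,0.1],[[0.24,0,0],0,0.1],[[0.36,0,0],0,0.1],[[0.48,0,0],0,0.1],[[0.6,0,0],0,0.1],[[0.72,0,0.02],0,0.1],[[0.84,0,0.04],0,0.1],[[0.84,0,0.04],0,0.1]]' 8; python3 -c "
from ov import *
c=snap('w27');top,t=fit2(c);print(top-.18*t)"
```

```text
time_s: 28.5
ee_pos: [0.5824, 0.2535, 0.1766]
eef_rot: [3.142, 0.0, 0.28]
force: [-1.1, -0.2, -1.6]
grip_width: 0.0263
28.5 [0.58237953 0.25347084 0.17660454] [3.14157525e+00 4.48564810e-04 2.80129844e-01] [-1.05017288 -0.23619514 -1.63179113] 0.026277041695687908
tilt 6.3 handle axis top [-0.0102 -0.0406] bottom [0.0041 0.0886] len 0.13 648
[0.00957178 0.13833167]
```

View pics/w27.png

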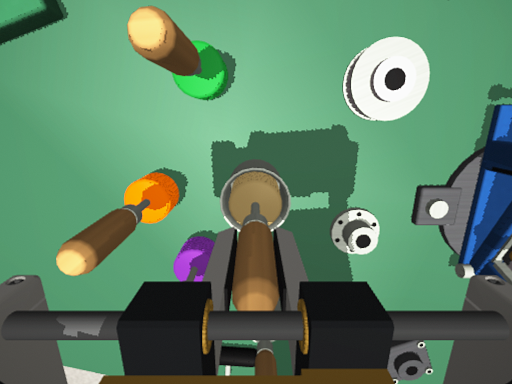

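```bash
python3 -m creep '[[[0.1,0,0],0,0.1],[[0.2,0,0],0,0.1],[[0.3,0,0],0,0.1],[[0.34,0,0],0,0.1],[[0.34,0,0],0,0.1]]' 8; python3 -c "
from ov import *
c=snap('w28');top,t=fit2(c);print(top-.18*t)"
```

```text
time_s: 29.05
ee_pos: [0.5985, 0.2582, 0.177]
eef_rot: [3.142, 0.0, 0.28]
force: [-1.6, 0.3, -1.7]
grip_width: 0.0257
29.05 [0.59847223 0.25815165 0.17696635] [3.14158850e+00 2.92139744e-05 2.80198552e-01] [-1.63674662  0.33481772 -1.69251831] 0.025723887112249027
tilt 0.1 handle axis top [-0.0086 -0.0409] bottom [-0.0084  0.0897] len 0.1306 546
[-0.00834711  0.13912866]
```

```bash
python3 -m creep '[[[-0.08,0,0],0,0.1],[[-0.1,0,0.12],0,0.1],[[-0.1,0,0.25],0,0.1],[[-0.1,0,0.38],0,0.1],[[-0.1,0,0.5],0,0.1],[[-0.1,0,0.58],0,0.1],[[-0.1,0,0.62],0,0.1],[[-0.1,0,0.62],0,0.1]]' 10; python3 -c "
from ov import *
c=snap('w29');top,t=fit2(c);print(top-.18*t)"
```

```text
time_s: 29.9
ee_pos: [0.5934, 0.2567, 0.1458]
eef_rot: [3.142, 0.0, 0.28]
force: [-0.1, -0.3, -1.8]
grip_width: 0.0257
29.9 [0.5933885  0.25668128 0.14583061] [3.14159011e+00 4.16102887e-04 2.80225628e-01] [-0.05329257 -0.32353928 -1.78539188] 0.025658448040472268
tilt 0.1 handle axis top [-0.0086 -0.0407] bottom [-0.0083  0.0896] len 0.1303 552
[-0.00824099  0.13930893]
```

View pics/w29.png

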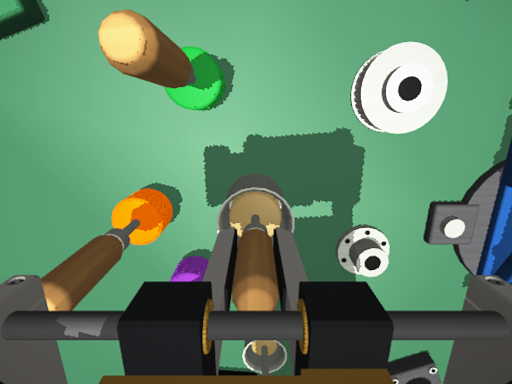

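```bash
python3 -m creep '[[[0,0,0.02],0,0.1],[[0,0,0.03],0,0.1],[[0,0,0.03],0,0.1]]' 6
```

```text
time_s: 30.25
ee_pos: [0.5934, 0.2567, 0.1447]
eef_rot: [3.142, -0.0, 0.28]
force: [0.6, 0.5, -1.4]
grip_width: 0.026
```

```bash
python3 -m creep '[[[0,0,0.02],0,0.1],[[0,0,0.04],0,0.1],[[0,0,0.04],0,0.1]]' 6
```

```text
time_s: 30.55
ee_pos: [0.5935, 0.2567, 0.1429]
eef_rot: [-3.142, -0.0, 0.28]
force: [-0.3, -0.1, 1.4]
grip_width: 0.0254
```

Floor contact: the force went from -1.4 to +1.4 N. I'll release and retreat upward.

```bash
python3 -m creep '[[[0,0,0],0,0.3],[[0,0,0],0,0.55],[[0,0,0],0,0.6],[[0,0,0],0,0.6],[[0,0,0],0,0.6]]'; python3 -c "
from ov import *
c=snap('w30');fit2(c)"; python3 -m creep '[[[0,0,-0.3],0,0.6],[[0,0,-0.8],0,0.6],[[0,0,-1.6],0,0.6],[[0,0,-2.4],0,0.6],[[0,0,-3.2],0,0.6],[[0,0,-3.6],0,0.6],[[0,0,-3.6],0,0.6],[[0,0,-3.6],0,0.6]]'; python3 -c "
from ov import *
snap('w31');snap('d31','side');snap('s31','scene')
b=cv2.imread('pics/d31.png')[210:340,130:260];a=cv2.imread('pics/s31.png')[110:240,270:400]
cv2.imwrite('pics/o31.png',cv2.resize(np.hstack([b,a]),(790,395),interpolation=cv2.INTER_CUBIC))"
```

```text
time_s: 31.05
ee_pos: [0.5934, 0.2567, 0.1426]
eef_rot: [-3.142, 0.0, 0.28]
force: [-0.4, 0.1, -0.1]
grip_width: 0.0553
31.05 [0.59343193 0.25670889 0.14262558] [-3.14155534e+00  1.92412942e-05  2.80179256e-01] [-0.44470575  0.06452476 -0.08006531] 0.05529570915703272
tilt 1.1 handle axis top [-0.0113 -0.0423] bottom [-0.0088  0.0883] len 0.1306 584
time_s: 31.9
ee_pos: [0.5933, 0.2566, 0.3226]
eef_rot: [-3.142, -0.0, 0.28]
force: [-0.3, -0.0, -0.8]
grip_width: 0.0566
31.9 [0.5932683  0.25664082 0.32261404] [-3.14159173e+00 -3.73393157e-05  2.80217357e-01] [-0.28310036 -0.00157386 -0.77000845] 0.056585144527203896
31.95 [0.59315731 0.2565876  0.32162132] [3.14146406e+00 1.59396180e-03 2.80207915e-01] [ 0.13083532  0.54759449 -0.9082994 ] 0.056588223650381714
32.0 [0.59313377 0.25659575 0.32125063] [3.14145869e+00 2.24470864e-03 2.80201270e-01] [ 0.16416099 -0.06461485 -0.11344505] 0.05636037939202791
```

View pics/w31.png

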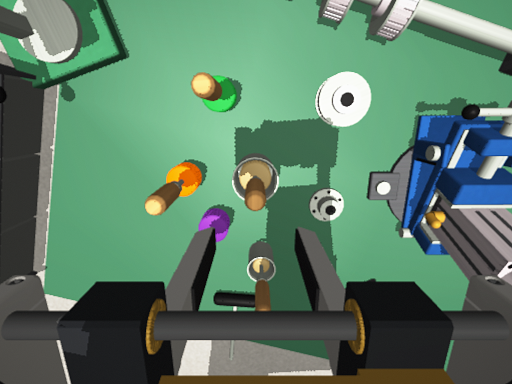

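View pics/o31.png

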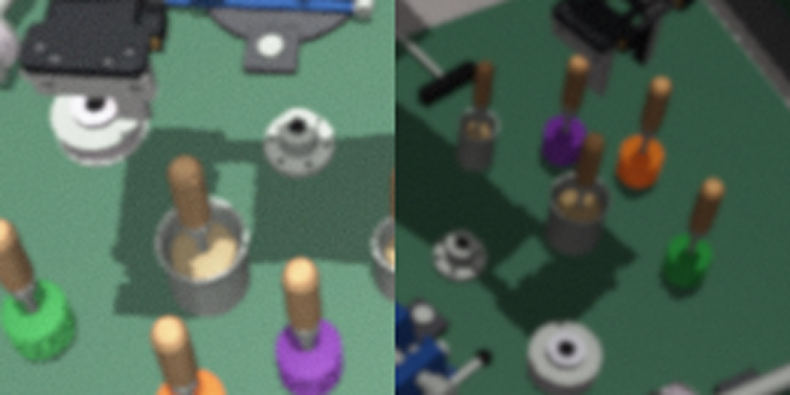

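View pics/s31.png

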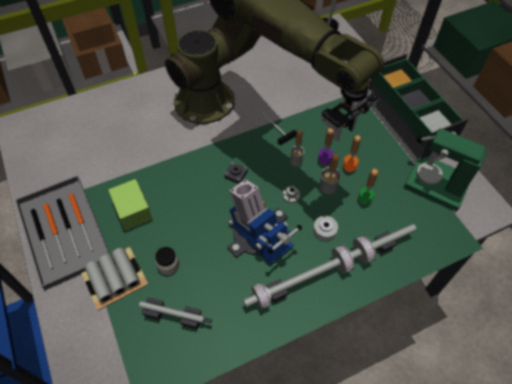

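```bash
python3 -c "
from station import ctrl
print(ctrl.hand_in())"
```

```text
the job is handed in; nothing more can be done
None
```

I scrubbed the bore with three full strokes of the large brush, stood it back upright in its own pot, let go, and handed in at 32.0 s on the robot's clock.

- **Approach:** The tool can only point straight down, so I leaned the brush to about 20° in the grip by swinging it against its pot. I righted it the same way when putting it back.
- **Failed first entry:** The bristle end caught off-centre on the bore mouth, and I felt about 15 N along the bore. The handle then slipped out of the pads and the brush leaned over in the mouth. The bristle end never got below about 30 mm in those attempts, so it did not reach the piston. I gripped the brush again, swung it back into line and pushed it in cleanly before the first stroke.
- **Strokes:** Each one reached the piston at a depth of about 96 mm and was drawn back to about 25 mm, which is half of the bristle head.

| Stroke | Peak force along the bore (tool reading, N) |
|---|---|
| 1 | about 17 |
| 2 | about 8 |
| 3 | about 7 |

- **Piston:** The first stroke pressed harder than I meant to. I estimate about 15 to 16 N on the piston, right at its limit of about 16 N. The later strokes met it within about 1 mm of the same depth, so it does not appear to have moved, but nothing measures that directly.
- **Last checks:** After release the brush stood within about 1° of upright. The last pictures show it in its pot, everything else looking unmoved, and the gripper clear above.

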